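# Pile handle slabs in the squaring jig and lock its gate lever

### The job

Open the squaring jig by working its red-knobbed lever along the zigzag gate from the far (locked) end to the near (open) end, then lay all the loose wooden handle slabs flat in a pile on the jig's lift table, between its fence, jaw and end stops. The lift table has been left at an unknown height, so feel for the top of the pile with each slab and let go only once it rests there (never drop it), then set the blue caul plate on top in the same way, handle up. Finally work the lever back through the gate to the far end, fully home, so that the jaw squares and locks the pile; leave the cup, the stone and the jar alone.

Things in the scene. Friction and masses are not known exactly. Their poses are not given: they have to be found in the camera images.
- jig: The fixed squaring jig on a grey base plate, x -70 to 70, y -135 to 165 mm, 12 mm thick; origin in the plane of the bench. Axes: x away from the robot (yaw within 0.2), y to the left. Pile pocket centred at (26, 85) mm; lever pivot at (0, -85, 20) mm; green console under the gate x -62 to 62, y -125 to -45, up to 135 mm.
- pocket (a point): Centre of the pile pocket, on top of the base plate (12 mm above the bench); axes as the jig's: y along the pile's length, x across it, from jaw to fence. In it is the lift table, 36 (x) x 116 (y) mm, black rubber top, which stays where it was left: its top is 42 to 64 mm above the bench, not told. End stops, 24 mm wide, have faces 68 mm from the centre along y, tops 102 mm above the bench.
- fence (a point): Middle of the fence, midway between its two steel posts on the pocket's far (+x) side, at their tops, 102 mm above the bench. Post faces are 21 mm from the pocket's centre line. Posts are 24 mm wide, centred 40 mm either way along y, so 56 mm between them is free for fingers. Two yellow jaw posts stand opposite them, as wide and as far apart, on the near side.
- gate_mid (a point): Middle of the gate plate, right above the pivot by 110 mm; jig's axes. Its slot is 13 mm wide for the lever's 8 mm stem. From the near (open, green dot) end the slot's centre line runs, in mm along x, y from here: (-34,-11) > (-13,-11) > (-13,11) > (13,11) > (13,-11) > (34,-11), the far (locked, red dot) end. The knob's path is 1.5 times as large. The plate's top is 5 mm above this point.
- knob (a point): Centre of the red ball knob, 34 mm across, on top of the lever, 165 mm from the pivot. In the jig's frame it is at pivot + 165 mm x (cos(side) sin(fore), sin(side), cos(side) cos(fore)).
- lever_fore (a joint): Fore-aft angle of the lever: 0 upright, + leans along the jig's +x. Locked at the far end of the gate, about +0.30; open at the near end, about -0.30. The yellow jaw turns with it about the same shaft (20 mm above the bench): locked, its posts are upright, faces 21 mm from the pocket's centre line; open, they lean 0.6 rad towards the robot. It stays where left; needs 1 to 2 N at the knob.
- lever_side (a joint): Sideways angle of the lever, rad: 0 upright, + leans along the jig's +y. The slot's lanes are at about -0.10 and +0.10.
- slab1_c (a point): Loose wooden handle slab, 120 x 40 x 8 mm, about 60 g; this point is its centre (4 mm above its underside), x along its 120 mm length, y across its 40 mm width, z up. Lies flat on the bench at the start. Absent (None) in some runs.
- slab2_c (a point): Loose wooden handle slab, 120 x 40 x 8 mm, about 60 g; this point is its centre (4 mm above its underside), x along its 120 mm length, y across its 40 mm width, z up. Lies flat on the bench at the start. Absent (None) in some runs.
- slab3_c (a point): Loose wooden handle slab, 120 x 40 x 8 mm, about 60 g; this point is its centre (4 mm above its underside), x along its 120 mm length, y across its 40 mm width, z up. Lies flat on the bench at the start. Absent (None) in some runs.
- slab4_c (a point): Loose wooden handle slab, 120 x 40 x 8 mm, about 60 g; this point is its centre (4 mm above its underside), x along its 120 mm length, y across its 40 mm width, z up. Lies flat on the bench at the start. Absent (None) in some runs.
- caul_c (a point): Blue metal caul: plate 120 x 40 x 8 mm with a grip bar 60 (x) x 16 (y) x 24 mm standing along its middle, about 250 g (175 to 350 g); this point is the centre of the bar, 20 mm above the plate's underside and 12 mm below the bar's top; x along its length, z up.
- slab1: The body of slab1, as above; origin at the centre of its underside.
- slab2: The body of slab2, as above; origin at the centre of its underside.
- slab3: The body of slab3, as above; origin at the centre of its underside.
- slab4: The body of slab4, as above; origin at the centre of its underside.
- caul: The body of caul, as above; origin at the centre of its underside.
- cup: Red plastic cup, 72 mm wide, 95 mm tall; a bystander, to be left where it is; origin at the centre of its underside.
- stone: Black boxed sharpening stone, 60 x 120 x 35 mm; a bystander, to be left where it is; origin at the centre of its underside.
- jar: Amber jar, 68 mm wide, 80 mm tall; a bystander, to be left where it is; origin at the centre of its underside.
Mind the look-alikes: they are no part of the job. Leave any pink or purple look-alike of the slab2 alone.

How it is judged:
By the outcome, as a careful person would: the job done as asked, in the order asked, and still so for the second after the job is handed in, with the robot touching nothing.
Of slab1, slab2, slab3, slab4 only 3 to 4 are there at a start; the rules pass over those that are not, and their reading is None.
At some moment in a run one of slab1, slab2, slab3, slab4 may be knocked a few centimetres aside while the robot is not near it.
It also fails if it takes over 210 s, if anything falls off the work surface, if the arm or the gripper's body presses on something with over 40 N, if the wrist force passes 120 N, or if a joint passes its speed limit or range.

### The arm

A 6-joint arm with a two-finger parallel gripper is mounted at the origin on the work surface. World frame = base frame: x ahead of the robot, y to its left, z up, the work surface at z = 0. Lengths are in m, angles in rad, forces in N, time in s.
With the tool pointing down it reaches from about 0.25 to 0.8 m from the base axis. Payload 8.5 kg.
Tool frame: the origin (TCP) lies at the very end of the fingers, on their centre line; the grasp point (between the pads) lies 19 mm behind it; z points along the fingers, y is the line along which they close (so a half turn about z gives the same grasp; the last joint's range is limited). The gripper opens to 85 mm and grips with 20 to 120 N. Pads are 22 mm wide; open, the fingers measure 114 mm over their backs; the gripper's body (76 mm by 85 mm) begins 54 mm behind the grasp point. The pads swing forward as they close: fully open they stand 13 mm farther back than shut.
Start: joints at [-1.12, 0.238, -0.013, 1.319, 0, 1.571], TCP at [0.229, -0.473, 0.231] pointing down, gripper open.
Joint ranges: [-2.66, 2.66], [-1.03, 1.9], [-1.14, 1.46], [-1.82, 2.27], [-1.45, 1.34], [-3.14, 3.14]. Speed limits (rad/s): [2.22, 2.22, 2.79, 3.14, 3.14, 3.14].

### API

Orientations are given as a unit quaternion [x, y, z, w].
In Python, from plant import ctrl gives the robot as it stands. The module is installed in compiled form; this text tells all that it offers.
- The arm moves only by the tool step_arm, never from a script. Its argument "increments" is a list of rows, each a list of 7 numbers: the shift along the tool's x, y, z in cm, then the turn, a rotation vector about the tool's x, y, z in degrees, then the gripper's target within -1 to 1 (shut at 1, half-way at 0, fully open at -1). A call has 1 to 12 rows; each row shifts and turns the commanded pose from where the row before left it, along the tool's axes as they then stand; what a row does not reach is not made up. A row lasts 1/12 s, in which the tool goes at most 41.7 mm and 7.16 degrees, less where a joint would pass 70% of its speed; a pose out of reach is approached as far as the arm can. A call with a gripper value outside its range is refused whole. The fingers move at their own pace and stop on an object; "grip_force" is the grip in N (left out, the last holds). Time passes only in rows, so rows that do not move let the fingers close. It gives the time, the measured TCP pose, the force, the opening and the grip force at its end, in the units of the state.
- ctrl.sense(): the state, without advancing time (a new reading comes with each control period).
- ctrl.capture(name): name is "side" or "top" or "wrist"; returns the picture (384x512x3 uint8, red, green, blue); there is no depth.
- ctrl.calibration(name): a dict with "fx", "fy", "cx", "cy" (pixels), "k1" (the pictures are not rectified: a ray, as slopes to the right and down, at radius r is drawn at 1 + k1 r^2 times it, then the intrinsics apply), "camera_from_world" (4x4, takes a point from world to camera coordinates); the wrist camera has in their place "mount" (4x4, takes a point from camera to tool coordinates, whose origin is the TCP and whose axes are the flange's). Camera axes: x right, y up, looking along -z (the intrinsics and any distortion apply to the point x, -y, -z); pixel columns grow to the right and rows downward; lengths in m; the calibration is good to about 2 mm. A picture is of the moment at which its call begins: read the wrist's pose just before it. calibration takes no time and is no camera call.
- ctrl.sign_off(): hands the job in; it is judged then, once.
Trained networks look in the newest picture that a camera, given by its name, has taken for a name from the list of things; names that differ only in an ending like _2 or _b are one class to them, and where a whole thing is asked for, a point or a joint stands for the part that bears it (a point fixed in the world has none). Each returns a list of dicts, best first, with "confidence" (0 to 1); they miss things now and then, are a little off and sometimes report something else, mostly with a low value. They report only what shows in the picture. A call takes as long as a camera call. They do not tell look-alikes from the thing itself.
- ctrl.search_frame(camera, query): "box" ([left, top, width, height] in pixels, round what is visible of it).
- ctrl.masks_of(camera, query): "region" (384x512 bool, what is visible of it) and "box" ([left, top, width, height] in pixels, round what is visible of it).
The state is a dict: "time": time; "joint_pos": joint angles; "joint_velocities": joint speeds; "joint_efforts": joint torques, N m; "tool_pos": TCP position; "ee_rot": TCP orientation; "force": force on the tool from outside, world axes, zero at the start; "wrist_torque": the same for the moment, N m; "grip_width": finger opening in m; "gripper_force": force on a finger pad.
Only numpy, scipy, OpenCV 4.12 (cv2) and the standard library are available. Lean on these libraries where they do the work, as an engineer would, in place of code of your own. Each camera call takes 0.05 s, during which the arm holds its last target. There are 200 camera calls.

## Working session

There is one attempt and no reset: what is moved stays moved. The work goes in short steps, Python scripts to look and compute and a tool call to move; the robot and the scene stay as the last step left them, time stands still between calls to the robot, and variables do not carry over. Pictures are saved under pics/ and viewed, at most 14 in all, crops included, and the job is handed in when it is done.

Besides the shell and the picture viewer there is one more tool, called after "Call:" as name([rows], argument=value, ...), one row to a line, values as JSON. step_arm: Moves the arm, as the interface text tells. Its arguments: {"type":"object","properties":{"increments":{"type":"array"},"grip_force":{"type":"number"}},"required":["increments"]}

```bash
mkdir -p pics
cat > h.py <<'E'
import numpy as np, cv2
from plant import ctrl
from scipy.spatial.transform import Rotation as R
def cam(n):
    c=ctrl.calibration(n)
    if n=="wrist":
        s=ctrl.sense(); T=np.eye(4); T[:3,:3]=R.from_quat(s["ee_rot"]).as_matrix(); T[:3,3]=s["tool_pos"]
        wc=T@np.array(c["mount"])
    else: wc=np.linalg.inv(np.array(c["camera_from_world"]))
    return c,wc
def ray(cw,u,v):
    c,wc=cw
    a=np.array([(u-c["cx"])/c["fx"],(v-c["cy"])/c["fy"]]); p=a.copy()
    for _ in range(20): p=a/(1+c["k1"]*(p@p))
    return wc[:3,3], wc[:3,:3]@np.array([p[0],-p[1],-1])
def atz(cw,u,v,z):
    o,d=ray(cw,u,v); return o+d*(z-o[2])/d[2]
def proj(cw,P):
    c,wc=cw; q=np.linalg.inv(wc)@np.append(P,1); s=np.array([q[0],-q[1]])/-q[2]
    s=s*(1+c["k1"]*(s@s)); return np.array([c["fx"]*s[0]+c["cx"],c["fy"]*s[1]+c["cy"]])
def save(n,f):
    im=np.array(ctrl.capture(n)); cv2.imwrite("pics/"+f,im[:,:,::-1]); return im
def rect(mask,cw,z):
    cs,_=cv2.findContours(mask.astype(np.uint8),cv2.RETR_EXTERNAL,cv2.CHAIN_APPROX_NONE)
    k=max(cs,key=cv2.contourArea)[:,0,:]
    P=np.array([atz(cw,u,v,z)[:2]*1000 for u,v in k],np.float32)
    (c,(w,h),a)=cv2.minAreaRect(P)
    if w<h: w,h,a=h,w,a+90
    return np.round(c,1),round(w,1),round(h,1),round((a+90)%180-90,1)
E
python3 - <<'E'
from h import *
s=ctrl.sense();print({k:np.round(v,3) for k,v in s.items()})
for n in("top","side"):
    save(n,n+"0.png"); cw=cam(n); print(n,np.round(cw[1],3).tolist(),{k:cw[0][k] for k in("fx","fy","cx","cy","k1")})
    for q in("slab1","caul","knob","jig","cup","stone","jar"):
        for m in ctrl.masks_of(n,q): print(q,round(m["confidence"],2),np.round(m["box"]), rect(m["region"],cw,{"slab1":.008,"caul":.008,"knob":.18}.get(q,0.01)) if n=="top" else "")
print(np.round(ctrl.calibration("wrist")["mount"],3).tolist())
E
```

```text
{'time': np.float64(0.0), 'joint_pos': array([-1.12 ,  0.239, -0.014,  1.319, -0.   ,  1.571]), 'joint_velocities': array([-0.002, -0.   , -0.002,  0.   , -0.001,  0.   ]), 'joint_efforts': array([-3.0000e-03, -5.3878e+01,  3.4644e+01,  1.8000e-02, -0.0000e+00,
       -0.0000e+00]), 'tool_pos': array([ 0.229, -0.472,  0.231]), 'ee_rot': array([ 0.975,  0.224, -0.   , -0.001]), 'force': array([-0.065, -0.988,  0.448]), 'wrist_torque': array([-0.   , -0.023, -0.007]), 'gripper_force': np.float64(0.0), 'grip_width': np.float64(0.085)}
top [[0.006, 0.999, -0.039, 0.402], [-1.0, 0.006, 0.002, 0.059], [0.002, 0.039, 0.999, 1.602], [0.0, 0.0, 0.0, 1.0]] {'fx': 444.0778143365493, 'fy': 444.0778143365493, 'cx': 253.26277765959279, 'cy': 186.47844477823256, 'k1': -0.02450631960172481}
slab1 0.88 [245. 196.  18.  34.] (array([365.4,  52. ]), 120.7, 42.6, 14.4)
slab1 0.85 [124. 213.  18.  38.] (array([295.3, 486.1]), 123.6, 45.3, 18.7)
slab1 0.75 [210. 149.  18.  34.] (array([538.7, 188.2]), 119.2, 40.8, -8.9)
slab1 0.71 [178. 241.  34.  13.] (array([243.9, 260.6]), 118.6, 37.9, -77.4)
slab1 0.6
[... 1021 characters left out ...]
6914, 'cy': 185.5579316840628, 'k1': -0.0067930302618171455}
slab1 0.95 [236. 252.  43.  16.] 
slab1 0.9 [193. 236.  43.  21.] 
slab1 0.87 [215. 294.  48.  22.] 
slab1 0.78 [264. 226.  42.  10.] 
slab1 0.65 [287. 153.  28.  12.] 
slab1 0.64 [291. 278.  19.  44.] 
slab1 0.45 [217. 360.  17.  18.] 
slab1 0.43 [218. 120.  63.  94.] 
caul 0.81 [172. 266.  43.  29.] 
knob 0.75 [196. 235.  40.  24.] 
knob 0.59 [236. 253.  42.  12.] 
jig 0.62 [217. 121.  66.  96.] 
cup 0.92 [161. 195.  23.  39.] 
cup 0.26 [219. 117.  62. 100.] 
jar 0.97 [288. 165.  22.  28.] 
jar 0.55 [216. 293.  47.  24.] 
[[-0.001, 0.96, 0.282, 0.073], [1.0, 0.001, -0.0, 0.001], [-0.0, 0.282, -0.96, -0.142], [0.0, 0.0, 0.0, 1.0]]
```

Run:
```python
import cv2
a=cv2.imread("pics/top0.png")[90:265,110:410]
cv2.imwrite("pics/top0c.png",cv2.resize(a,(800,467),interpolation=cv2.INTER_CUBIC))
```

```text
(no output)
```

View pics/top0c.png

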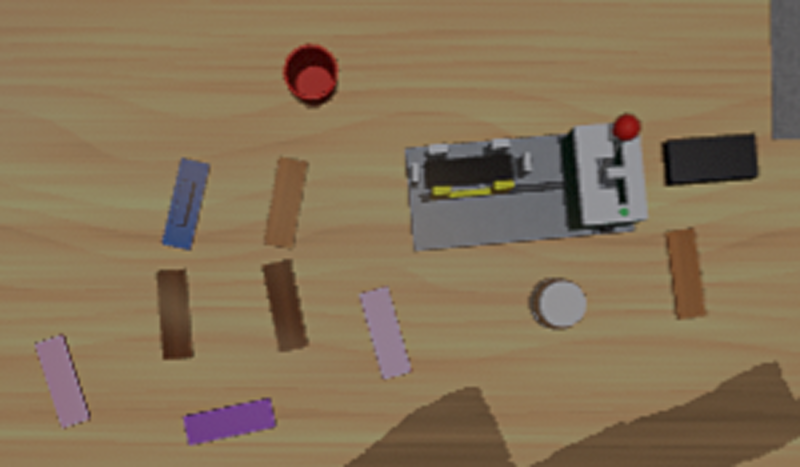

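View pics/side0.png

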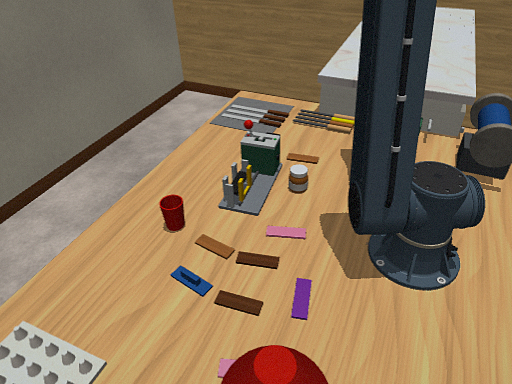

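The side view shows the jig in the middle and four brown slabs: light at (215,246), dark at (258,260) and (239,302), orange at (303,158). The caul is at (191,280), and there are pink and purple decoys. The top crop agrees: knob at (627,128), pocket at (468,172), jig yaw about +6°. Next I move above the jig for a close look.

Call:
step_arm([
  [4,-1.07,-1,0,0,0,-1],
  [4,-1.07,-1,0,0,0,-1],
  [4,-1.07,-1,0,0,0,-1],
  [4,-1.07,-1,0,0,0,-1],
  [4,-1.07,-1,0,0,0,-1],
  [4,-1.07,-1,0,0,0,-1],
  [4,-1.07,-1,0,0,0,-1],
  [4,-1.07,-1,0,0,0,-1],
  [4,-1.07,-1,0,0,0,-1],
  [4,-1.07,-1,0,0,0,-1],
  [4,-1.07,-1,0,0,0,-1],
  [3.5,-1.07,-1,0,0,0,-1],
], grip_force=30)

```text
time: 1.8
tool_pos: [0.5943, -0.1545, 0.3493]
ee_rot: [0.975, 0.224, 0.0, -0.0]
force: [1.0, -0.7, 0.2]
grip_width: 0.0853
gripper_force: 0.0
```

Call:
step_arm([
  [0,0,0,0,0,-7,-1],
  [0,0,0,0,0,-7,-1],
  [0,0,0,0,0,-7,-1],
  [0,0,0,0,0,-7,-1],
  [0,0,0,0,0,-7,-1],
  [0,0,0,0,0,-7,-1],
  [0,0,0,0,0,-7,-1],
  [0,0,0,0,0,-7,-1],
  [0,0,0,0,0,-7,-1],
  [0,0,0,0,0,-7,-1],
  [0,0,0,0,0,0,-1],
])

```text
time: 2.72
tool_pos: [0.5928, -0.1565, 0.3488]
ee_rot: [0.668, 0.744, 0.0, -0.0]
force: [-0.3, 0.7, 0.3]
grip_width: 0.0857
gripper_force: 0.0
```

Run:
```python
from h import *
s=ctrl.sense();print(np.round(s["tool_pos"],4),np.round(s["ee_rot"],3),s["time"])
cw=cam("wrist");save("wrist","w0.png");print({k:cw[0][k] for k in("fx","cx","cy","k1")})
for q in("knob","jig","fence","slab1"):
    for m in ctrl.masks_of("wrist",q): print(q,round(m["confidence"],2),np.round(m["box"]))
```

```text
[ 0.5928 -0.1565  0.3488] [ 0.668  0.744  0.    -0.   ] 2.7167
{'fx': 267.47034053202555, 'cx': 252.88062400096163, 'cy': 194.32514242902383, 'k1': 0.011847600492667386}
knob 0.78 [237. 205.  43.  47.]
knob 0.18 [187.  30.  91. 220.]
jig 0.67 [185.  22.  93. 230.]
fence 0.59 [186.  26.  91. 228.]
slab1 0.97 [80.  0. 85. 28.]
slab1 0.92 [138. 238.  61.  19.]
slab1 0.59 [182.  28.  95. 224.]
```

View pics/w0.png

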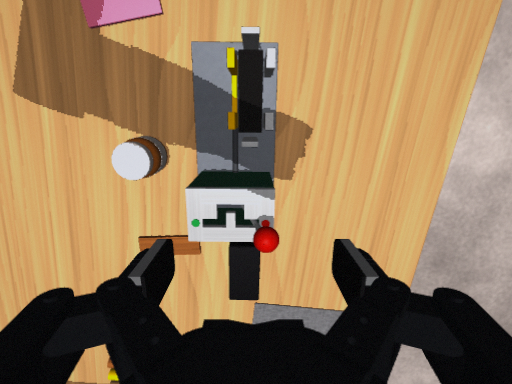

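The wrist view shows the knob at (266,239), the gate with its green dot at (196,222), the base plate's far corners at (192,42) and (278,42), and the fence posts near (271,58) and (269,121). Now I fit the jig pose.

Run:
```python
from h import *
from scipy.optimize import least_squares
cw=cam("wrist");ct=cam("top")
g=np.array([34,-11,110.]);k=g/np.linalg.norm(g)*165+[0,-85,20]; print("knob jig",k)
f=[(cw,(-70,165,12),(192,42)),(cw,(70,165,12),(278,42)),(cw,k,(265.5,239.5)),
   (cw,(-62,-125,135),(187,240)),(cw,(62,-125,135),(275,240)),(cw,(-62,-45,135),(195.5,188)),(cw,(62,-45,135),(272.5,187)),
   (ct,k,(110+627*.375,90+128*.375)),(ct,(-70,165,12),(110+413*.375,90+250*.375)),(ct,(70,165,12),(110+405*.375,90+149*.375))]
def W(p,P): c,s=np.cos(p[2]),np.sin(p[2]); return np.array([p[0]+c*P[0]-s*P[1],p[1]+s*P[0]+c*P[1],P[2]])/1000
def res(p): return np.concatenate([proj(c,W(p,P))-uv for c,P,uv in f])
for sel in (range(10),):
  r=least_squares(res,[570,-140,.1],loss="soft_l1");print(r.x,np.degrees(r.x[2]));print(res(r.x).reshape(-1,2).round(1).tolist())
p=r.x
print("pocket",W(p,(26,85,12)),"pivot",W(p,(0,-85,20)))
for g in [(34,-11),(13,-11),(13,11),(-13,11),(-13,-11),(-34,-11)]:
    v=np.array([*g,110.]);print(g,(W(p,v/np.linalg.norm(v)*165+[0,-85,20])*1000).round(1), (v/np.linalg.norm(v)*165).round(1))
for P,n in [((47,125,102),"f1"),((47,45,102),"f2")]: print(n,proj(cw,W(p,P)).round(1))
```

```text
knob jig [  48.50466369 -100.69268531  176.92685311]
[ 5.60996196e+02 -1.39430630e+02  8.97895971e-02] 5.1445649574698695
[[-1.9, -1.3], [0.0, -0.4], [0.0, -0.4], [1.3, 1.1], [-1.9, 1.7], [-10.6, 0.2], [2.3, 1.9], [-1.1, -0.7], [-1.0, -0.7], [-1.3, -1.6]]
pocket [ 0.57926959 -0.05244165  0.012     ] pivot [ 0.56861806 -0.22408822  0.02      ]
(34, -11) [ 618.3 -235.4  176.9] [ 48.5 -15.7 156.9]
(13, -11) [ 589.3 -238.6  183.1] [ 19.3 -16.3 163.1]
(13, 11) [ 586.3 -206.1  183.1] [ 19.3  16.3 163.1]
(-13, 11) [ 548.  -209.6  183.1] [-19.3  16.3 163.1]
(-13, -11) [ 550.9 -242.1  183.1] [-19.3 -16.3 163.1]
(-34, -11) [ 521.7 -244.1  176.9] [-48.5 -15.7 156.9]
f1 [265.6  57.5]
f2 [264.3 120.7]
```

Call:
step_arm([
  [-2.7,0.6,0,0,0,1,-1],
  [-2.7,0.61,0,0,0,0,-1],
  [-2.7,0.61,0,0,0,0,-1],
  [0,0,3.8,0,0,0,-1],
  [0,0,3.8,0,0,0,-1],
  [0,0,3.8,0,0,0,-1],
  [0,0,3.8,0,0,0,-1],
  [0,0,2.2,0,0,0,-1],
  [0,0,2,0,0,0,-1],
  [0,0,0,0,0,0,-1],
  [0,0,0,0,0,0,-1],
])

```text
time: 3.88
tool_pos: [0.6177, -0.2353, 0.1544]
ee_rot: [0.677, 0.736, -0.0, -0.001]
force: [-0.0, 0.2, 0.3]
grip_width: 0.0855
gripper_force: 0.0
```

Run:
```python
from h import *
s=ctrl.sense();print(np.round(s["tool_pos"],4),np.round(s["ee_rot"],3),s["force"])
cw=cam("wrist");save("wrist","w1.png")
for m in ctrl.masks_of("wrist","knob"): print(round(m["confidence"],2),np.round(m["box"]))
print(proj(cw,[.6183,-.2354,.177]))
```

```text
[ 0.6177 -0.2353  0.1544] [ 0.677  0.736 -0.    -0.001] [-0.04639248  0.17823383  0.26158177]
0.66 [220. 214.  68.  81.]
[250.97069231 263.32627779]
```

View pics/w1.png

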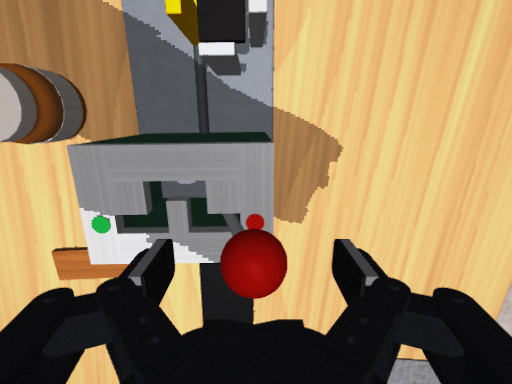

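The knob at (253,263) sits centred between the fingers, as predicted. I close on it.

Call:
step_arm([
  [0,0,0,0,0,0,1],
  [0,0,0,0,0,0,1],
  [0,0,0,0,0,0,1],
  [0,0,0,0,0,0,1],
  [0,0,0,0,0,0,1],
  [0,0,0,0,0,0,1],
  [0,0,0,0,0,0,1],
  [0,0,0,0,0,0,1],
], grip_force=30)

```text
time: 4.65
tool_pos: [0.6186, -0.2356, 0.1555]
ee_rot: [0.677, 0.736, 0.0, 0.0]
force: [-0.4, 0.3, 5.3]
grip_width: 0.0324
gripper_force: 29.6
```

Call:
step_arm([
  [0,0,0.4,0,0,0,1],
  [0,-0.73,-0.19,0,0,0,1],
  [0,-0.73,-0.17,0,0,0,1],
  [-0.03,-0.73,-0.15,0,0,0,1],
  [-0.03,-0.73,-0.11,0,0,0,1],
  [0,0,0,0,0,0,1],
  [0,0,0,0,0,0,1],
])

```text
time: 5.23
tool_pos: [0.5898, -0.239, 0.1583]
ee_rot: [0.677, 0.736, 0.001, 0.001]
force: [2.7, -0.7, 8.4]
grip_width: 0.0326
gripper_force: 31.5
```

Call:
step_arm([
  [0.82,0,-0.04,0,0,0,1],
  [0.81,0,-0.03,0,0,0,1],
  [0.82,0,0.03,0,0,0,1],
  [0.81,0,0.04,0,0,0,1],
  [0,0,0,0,0,0,1],
  [0,0,0,0,0,0,1],
])

```text
time: 5.73
tool_pos: [0.5866, -0.2056, 0.1573]
ee_rot: [0.676, 0.737, 0.0, -0.0]
force: [0.3, 1.4, 6.7]
grip_width: 0.0321
gripper_force: 31.8
```

Call:
step_arm([
  [0,-0.96,-0.06,0,0,0,1],
  [0,-0.97,-0.05,0,0,0,1],
  [0,-0.96,0.05,0,0,0,1],
  [0,-0.97,0.06,0,0,0,1],
  [0,0,0,0,0,0,1],
  [0,0,0,0,0,0,1],
])

```text
time: 6.23
tool_pos: [0.5472, -0.2094, 0.1571]
ee_rot: [0.677, 0.736, -0.0, -0.0]
force: [-0.4, 0.6, 5.1]
grip_width: 0.0325
gripper_force: 31.9
```

Call:
step_arm([
  [-0.82,0,-0.04,0,0,0,1],
  [-0.81,0,-0.03,0,0,0,1],
  [-0.82,0,0.03,0,0,0,1],
  [-0.81,0,0.04,0,0,0,1],
  [0,0,0,0,0,0,1],
  [0,0,0,0,0,0,1],
])

```text
time: 6.73
tool_pos: [0.5504, -0.2423, 0.1567]
ee_rot: [0.677, 0.736, -0.0, -0.0]
force: [0.7, -0.8, 2.7]
grip_width: 0.0323
gripper_force: 32.2
```

Call:
step_arm([
  [0.03,-0.73,0.11,0,0,0,1],
  [0.03,-0.73,0.15,0,0,0,1],
  [0,-0.73,0.17,0,0,0,1],
  [0,-0.73,0.19,0,0,0,1],
  [0,-0.15,0.04,0,0,0,1],
  [0,0,0,0,0,0,1],
  [0,0,0,0,0,0,1],
])

```text
time: 7.32
tool_pos: [0.5192, -0.2436, 0.1503]
ee_rot: [0.677, 0.736, -0.0, -0.001]
force: [-1.8, 0.3, 3.2]
grip_width: 0.0322
gripper_force: 32.1
```

Call:
step_arm([
  [0,0,0,0,0,0,-1],
  [0,0,0,0,0,0,-1],
  [0,0,0,0,0,0,-1],
  [0,0,0,0,0,0,-1],
  [0,0,0,0,0,0,-1],
  [0,0,-2,0,0,0,-1],
  [0,0,-3.5,0,0,0,-1],
  [0,0,-3.5,0,0,0,-1],
  [0,0,-3,0,0,0,-1],
  [0,0,0,0,0,0,-1],
  [0,0,0,0,0,0,-1],
])

```text
time: 8.23
tool_pos: [0.5209, -0.2442, 0.2723]
ee_rot: [0.677, 0.736, 0.001, 0.002]
force: [-0.4, -0.4, -1.1]
grip_width: 0.0856
gripper_force: 0.0
```

Run:
```python
from h import *
s=ctrl.sense();print(np.round(s["tool_pos"],4))
cw=cam("wrist");save("wrist","w2.png")
for q in ("knob","slab1"):
  for m in ctrl.masks_of("wrist",q): print(q,round(m["confidence"],2),np.round(m["box"]), rect(m["region"],cw,.008) if q=="slab1" else "")
print(proj(cw,[.5217,-.2441,.177]))
```

```text
[ 0.5209 -0.2442  0.2723]
slab1 0.88 [164. 214.  72.  24.] (array([ 446.8, -349.1]), 120.1, 43.6, 6.8)
slab1 0.7 [234. 154.  49.  56.] (array([ 523.1, -291.3]), 59.1, 55.7, -84.3)
[251.85968312 195.73510955]
```

View pics/w2.png

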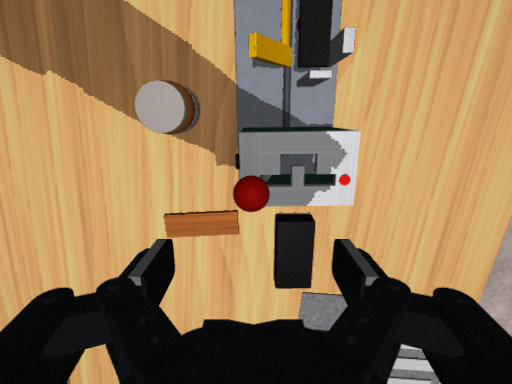

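The lever is at the open end: knob at (251,194) as predicted, jaw leaning towards the robot. The orange slab lies at (201,224). I go there next.

Call:
step_arm([
  [-3.3,-2.78,0,0,0,0,-1],
  [-3.3,-2.78,0,0,0,0,-1],
  [-3.4,-2.77,0,0,0,0,-1],
  [0,0,1.5,0,0,6.7,-1],
  [0,0,1.5,0,0,6.7,-1],
  [0,0,1.5,0,0,6.7,-1],
  [0,0,1.5,0,0,6.7,-1],
  [0,0,1.5,0,0,6.7,-1],
  [0,0,1.5,0,0,6.7,-1],
  [0,0,1.5,0,0,6.7,-1],
  [0,0,1.5,0,0,6.7,-1],
  [0,0,1.5,0,0,6.7,-1],
])

```text
time: 9.38
tool_pos: [0.4476, -0.3456, 0.1334]
ee_rot: [0.956, 0.294, -0.001, -0.001]
force: [0.2, -0.2, -0.8]
grip_width: 0.0855
gripper_force: 0.0
```

Call:
step_arm([
  [0,0,0.5,0,0,6.7,-1],
  [0,0,0,0,0,6.7,-1],
  [0,0,0,0,0,6.7,-1],
  [0,0,0,0,0,6.7,-1],
  [0,0,0,0,0,0,-1],
  [0,0,0,0,0,0,-1],
])

```text
time: 9.88
tool_pos: [0.4479, -0.3458, 0.1295]
ee_rot: [0.998, 0.069, -0.001, -0.001]
force: [-0.3, -0.8, -0.7]
grip_width: 0.0853
gripper_force: 0.0
```

```bash
cat >> h.py <<'E'
def yaw(s): q=s["ee_rot"]; return np.degrees(2*np.arctan2(q[1],q[0]))
def slabs(q="slab1",z=.008):
    s=ctrl.sense(); t=s["tool_pos"]*1000; ps=yaw(s); cw=cam("wrist"); im=np.array(ctrl.capture("wrist"))
    print("tcp",t.round(1),"yaw",round(ps,2),"t",s["time"])
    for m in ctrl.masks_of("wrist",q):
        c,w,h,a=rect(m["region"],cw,z); d=c-t[:2]; p=np.radians(ps)
        da=(a-ps+90)%180-90
        col=im[m["region"]].mean(0).round()
        print(q,round(m["confidence"],2),np.round(m["box"]),"world",c,w,h,a,"tool dx,dy",np.round([d@[np.cos(p),np.sin(p)],d@[np.sin(p),-np.cos(p)]],1),"dtoolz",round(-da,1),col)
    return im
E
python3 -c "
from h import *
slabs()"
```

```text
tcp [ 447.9 -345.8  129.5] yaw 7.94 t 9.8833
```

```bash
python3 -c "
from h import *
for q in('slab2','slab3'): im=slabs(q)
cv2.imwrite('pics/w3.png',im[:,:,::-1])"
```

```text
tcp [ 448.1 -346.   129.9] yaw 7.94 t 9.9833
slab2 0.78 [235. 133.  38. 112.] world [ 447.7 -349.8] 117.7 40.3 7.9 tool dx,dy [-0.9  3.7] dtoolz 0.0 [114.  65.  30.]
slab2 0.39 [ 0. 36. 64. 86.] world [ 518.8 -131.7] 84.3 52.3 -7.4 tool dx,dy [  99.6 -202.5] dtoolz 15.3 [63. 19. 18.]
tcp [ 448.3 -346.1  130.2] yaw 7.86 t 10.0833
slab3 0.72 [235. 135.  40. 111.] world [ 447.1 -349.8] 121.6 41.5 8.4 tool dx,dy [-1.7  3.5] dtoolz -0.5 [115.  66.  31.]
```

View pics/w3.png

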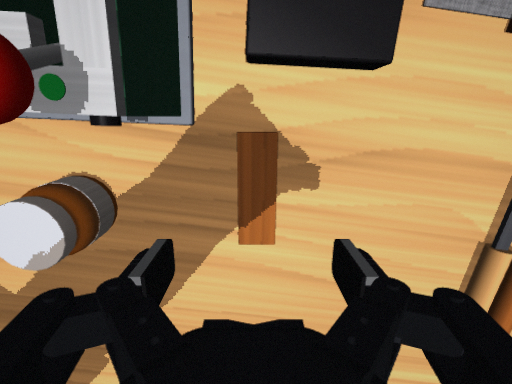

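The slab is centred at (256,188), an offset of about (-1, +3.6) mm. I descend with the fingers part closed and feel for the bench.

Call:
step_arm([
  [-0.12,0.36,3.5,0,0,0,-0.25],
  [0,0,3.5,0,0,0,-0.25],
  [0,0,3.3,0,0,0,-0.25],
  [0,0,1.2,0,0,0,-0.25],
  [0,0,0.5,0,0,0,-0.25],
  [0,0,0,0,0,0,-0.25],
  [0,0,0,0,0,0,-0.25],
])

```text
time: 10.77
tool_pos: [0.4482, -0.3503, 0.0113]
ee_rot: [0.998, 0.068, 0.0, 0.0]
force: [-0.1, -0.2, 0.0]
grip_width: 0.0533
gripper_force: 0.0
```

Call:
step_arm([
  [0,0,0.4,0,0,0,-0.25],
  [0,0,0.4,0,0,0,-0.25],
  [0,0,0,0,0,0,-0.25],
  [0,0,0,0,0,0,-0.25],
])

```text
time: 11.1
tool_pos: [0.4478, -0.35, 0.0028]
ee_rot: [0.998, 0.067, 0.0, 0.0]
force: [-0.3, 0.9, 0.5]
grip_width: 0.0532
gripper_force: 0.0
```

Call:
step_arm([
  [0,0,0.2,0,0,0,-0.25],
  [0,0,0.1,0,0,0,-0.25],
  [0,0,0,0,0,0,-0.25],
  [0,0,0,0,0,0,-0.25],
])

```text
time: 11.43
tool_pos: [0.4476, -0.3499, -0.0006]
ee_rot: [0.998, 0.067, -0.0, -0.0]
force: [0.8, -0.9, 0.1]
grip_width: 0.0533
gripper_force: 0.0
```

Call:
step_arm([
  [0,0,0,0,0,0,1],
  [0,0,0,0,0,0,1],
  [0,0,0,0,0,0,1],
  [0,0,0,0,0,0,1],
  [0,0,0,0,0,0,1],
], grip_force=40)

```text
time: 11.85
tool_pos: [0.4478, -0.35, -0.0002]
ee_rot: [0.998, 0.067, 0.0, 0.0]
force: [-1.6, -0.1, 5.1]
grip_width: 0.0387
gripper_force: 40.8
```

Call:
step_arm([
  [0,0,-1,0,0,0,1],
  [0,0,-3,0,0,0,1],
  [0,0,-4,0,0,0,1],
  [0,0,-4,0,0,-7,1],
  [0,0,-4,0,0,-7,1],
  [0,0,-4,0,0,-7,1],
  [0,0,-4,0,0,-7,1],
  [0,0,0,0,0,-7,1],
  [0,0,0,0,0,-7,1],
  [0,0,0,0,0,-7,1],
  [0,0,0,0,0,-7,1],
  [0,0,0,0,0,-7,1],
])

```text
time: 12.85
tool_pos: [0.4475, -0.3498, 0.24]
ee_rot: [0.814, 0.581, 0.0, 0.0]
force: [-0.7, 0.4, -1.3]
grip_width: 0.0388
gripper_force: 40.5
```

Call:
step_arm([
  [0,0,0,0,0,-7,1],
  [0,0,0,0,0,-7,1],
  [0,0,0,0,0,-7,1],
  [0,0,0,0,0,-3.5,1],
  [0,0,0,0,0,0,1],
  [0,0,0,0,0,0,1],
])

```text
time: 13.35
tool_pos: [0.4476, -0.3499, 0.2398]
ee_rot: [0.675, 0.738, 0.0, -0.0]
force: [-0.5, 0.0, -0.7]
grip_width: 0.0388
gripper_force: 40.5
```

Call:
step_arm([
  [2.46,1.57,0,0,0,0,1],
  [3.25,1.75,0,0,0,0,1],
  [3.25,1.75,0,0,0,0,1],
  [3.25,1.75,0,0,0,0,1],
  [3.25,1.75,0,0,0,0,1],
  [3.25,1.75,0,0,0,0,1],
  [3.25,1.75,0,0,0,0,1],
  [3.25,1.75,0,0,0,0,1],
  [3.25,1.75,0,0,0,0,1],
  [0,0,0,0,0,0,1],
  [0,0,0,0,0,0,1],
  [0,0,0,0,0,0,1],
])

```text
time: 14.35
tool_pos: [0.5766, -0.0524, 0.2395]
ee_rot: [0.674, 0.738, -0.0, -0.0]
force: [0.6, -0.1, -0.7]
grip_width: 0.0385
gripper_force: 40.5
```

Run:
```python
from h import *
im=slabs(z=.15); cv2.imwrite("pics/w4.png",im[:,:,::-1]); save("side","s4.png")
cw=cam("wrist")
P=lambda x,y,z:np.array([560.996+np.cos(.0898)*x-np.sin(.0898)*y,-139.43+np.sin(.0898)*x+np.cos(.0898)*y,z])/1000
for p in[(47,137,102),(47,113,102),(47,57,102),(47,33,102),(14,153,102),(38,153,102)]: print(p,proj(cw,P(*p)).round(1))
```

```text
tcp [576.6 -52.4 239.5] yaw 95.19 t 14.35
slab1 0.92 [211. 144.  80. 185.] world [581.5 -95.8] 187.2 70.3 -84.9 tool dx,dy [-43.7   1. ] dtoolz 0.1 [114.  65.  31.]
slab1 0.83 [ 43.  45. 104.  50.] world [444.7  41.3] 75.9 25.4 16.1 tool dx,dy [ 105.2 -122.9] dtoolz 79.1 [204. 119. 154.]
(47, 137, 102) [274.8 134.6]
(47, 113, 102) [274.3 158. ]
(47, 57, 102) [273.3 208.4]
(47, 33, 102) [272.9 228.5]
(14, 153, 102) [242.4 118.4]
(38, 153, 102) [266.2 118.3]
```

View pics/w4.png

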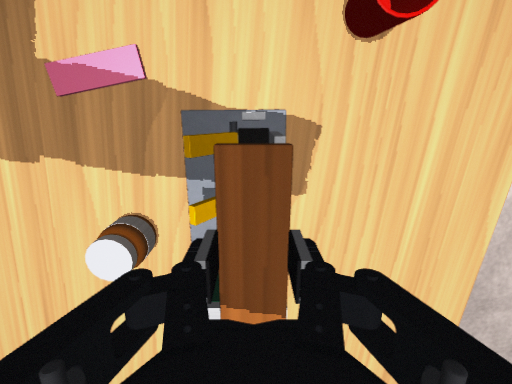

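The slab is held flat and level over the pocket, and the end stop at (253,113) and fence post at (280,140) are where the model predicts. I descend, feeling for contact.

Call:
step_arm([
  [0,0,4,0,0,0,1],
  [0,0,4,0,0,0,1],
  [0,0,3,0,0,0,1],
  [0,0,1.5,0,0,0,1],
  [0,0,1.5,0,0,0,1],
  [0,0,1,0,0,0,1],
  [0,0,1,0,0,0,1],
  [0,0,0.5,0,0,0,1],
  [0,0,0,0,0,0,1],
])

```text
time: 15.25
tool_pos: [0.5764, -0.0527, 0.0739]
ee_rot: [0.674, 0.738, -0.0, -0.0]
force: [-0.4, 0.3, -0.3]
grip_width: 0.0384
gripper_force: 40.5
```

Call:
step_arm([
  [0,0,0.3,0,0,0,1],
  [0,0,0.3,0,0,0,1],
  [0,0,0.3,0,0,0,1],
  [0,0,0,0,0,0,1],
])

```text
time: 15.58
tool_pos: [0.5768, -0.0523, 0.0653]
ee_rot: [0.674, 0.739, -0.0, -0.0]
force: [-0.4, 0.9, -0.3]
grip_width: 0.0389
gripper_force: 40.5
```

Call:
step_arm([
  [0,0,0.15,0,0,0,1],
  [0,0,0.15,0,0,0,1],
  [0,0,0,0,0,0,1],
])

```text
time: 15.83
tool_pos: [0.577, -0.0523, 0.0634]
ee_rot: [0.674, 0.739, 0.0, 0.0]
force: [-2.0, -0.8, 6.7]
grip_width: 0.039
gripper_force: 41.3
```

Call:
step_arm([
  [0,0,0.15,0,0,0,1],
  [0,0,0.15,0,0,0,1],
  [0,0,0,0,0,0,1],
])

```text
time: 16.08
tool_pos: [0.5772, -0.0523, 0.0632]
ee_rot: [0.674, 0.739, 0.001, 0.001]
force: [-11.4, 1.3, 35.4]
grip_width: 0.0388
gripper_force: 44.2
```

Call:
step_arm([
  [0,0,-0.27,0,0,0,1],
  [0,0,0,0,0,0,1],
  [0,0,0,0,0,0,1],
])

```text
time: 16.33
tool_pos: [0.5774, -0.0524, 0.0633]
ee_rot: [0.674, 0.739, 0.001, 0.001]
force: [-2.5, -0.2, 13.8]
grip_width: 0.0385
gripper_force: 42.0
```

Call:
step_arm([
  [0,0,0,0,0,0,-0.25],
  [0,0,0,0,0,0,-0.25],
  [0,0,0,0,0,0,-0.25],
  [0,0,0,0,0,0,-0.25],
])

```text
time: 16.67
tool_pos: [0.5767, -0.0523, 0.0618]
ee_rot: [0.674, 0.739, -0.0, -0.0]
force: [0.3, 0.1, -0.4]
grip_width: 0.053
gripper_force: 0.0
```

Call:
step_arm([
  [0,0,-1,0,0,0,-0.25],
  [0,0,-3,0,0,0,-0.25],
  [0,0,-4,0,0,0,-0.25],
  [0,0,-4,0,0,0,-0.25],
  [0,0,-4,0,0,0,-0.5],
  [0,0,-4,0,0,0,-1],
  [0,0,0,0,0,0,-1],
  [0,0,0,0,0,0,-1],
])

```text
time: 17.33
tool_pos: [0.578, -0.0525, 0.2655]
ee_rot: [0.674, 0.739, 0.002, 0.002]
force: [-0.3, -0.3, -0.3]
grip_width: 0.0853
gripper_force: 0.0
```

Run:
```python
from h import *
im=slabs(z=.072); cv2.imwrite("pics/w5.png",im[:,:,::-1])
cw=cam("top");im=save("top","t5.png")
for m in ctrl.masks_of("top","slab1"): print(round(m["confidence"],2),rect(m["region"],cw,.008),im[m["region"]].mean(0).round())
```

```text
tcp [578.  -52.5 265.5] yaw 95.23 t 17.3333
slab1 0.8 [57. 49. 94. 50.] world [399.7  49.5] 103.0 35.7 16.1 tool dx,dy [ 117.8 -168.3] dtoolz 79.1 [186. 106. 136.]
slab1 0.75 [233. 127.  34.  94.] world [578.3 -54. ] 121.4 40.6 -84.0 tool dx,dy [-1.5  0.2] dtoolz -0.8 [111.  64.  30.]
0.8 (array([244.1, 261.3]), 119.8, 40.1, -77.5) [115.  68. 135.]
0.79 (array([397.8, 187.2]), 125.9, 42.1, 11.8) [87. 59. 40.]
0.75 (array([296.2, 485.2]), 120.4, 44.6, 17.7) [144. 114. 131.]
0.67 (array([581.7, -21. ]), 36.2, 36.1, 0.4) [78. 52. 32.]
0.64 (array([385.6, 337.1]), 123.8, 45.1, 6.0) [94. 69. 47.]
0.55 (array([538.1, 187.2]), 116.2, 44.3, -7.5) [128.  94.  62.]
0.55 (array([363.9,  51.8]), 123.0, 43.0, 16.0) [132.  96. 108.]
0.17 (array([714.1, 152.3]), 79.9, 71.8, 45.3) [103.  31.  26.]
```

View pics/w5.png

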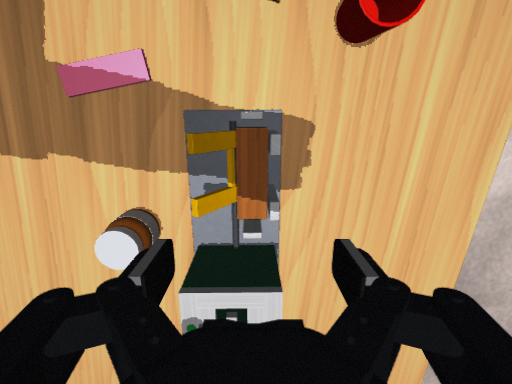

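The first slab lies square on the table, at (252,172) in the image. The jaw is open and the other slabs are unchanged. Next is the light slab.

Call:
step_arm([
  [3.47,-0.26,0,0,0,0,-1],
  [3.47,-0.26,0,0,0,0,-1],
  [3.47,-0.26,0,0,0,0,-1],
  [3.47,-0.26,0,0,0,0,-1],
  [3.47,-0.26,0,0,0,0,-1],
  [3.47,-0.26,0,0,0,0,-1],
  [3.47,-0.26,0,0,0,0,-1],
  [0,0,2.7,0,0,-7,-1],
  [0,0,2.7,0,0,-7,-1],
  [0,0,2.7,0,0,-7,-1],
  [0,0,2.7,0,0,-7,-1],
  [0,0,2.7,0,0,-7,-1],
])

```text
time: 18.53
tool_pos: [0.5354, 0.1877, 0.1248]
ee_rot: [0.418, 0.909, -0.001, -0.001]
force: [-0.5, 0.9, -0.0]
grip_width: 0.0854
gripper_force: 0.0
```

Call:
step_arm([
  [0,0,0,0,0,-7,-1],
  [0,0,0,0,0,-7,-1],
  [0,0,0,0,0,-7,-1],
  [0,0,0,0,0,-7,-1],
  [0,0,0,0,0,-7,-1],
  [0,0,0,0,0,-6.6,-1],
  [0,0,0,0,0,0,-1],
  [0,0,0,0,0,0,-1],
])

```text
time: 19.2
tool_pos: [0.5359, 0.1876, 0.1263]
ee_rot: [0.073, 0.997, -0.0, -0.001]
force: [-0.3, -1.2, 0.5]
grip_width: 0.0856
gripper_force: 0.0
```

Run:
```python
from h import *
print(ctrl.sense()["joint_pos"].round(2))
im=slabs("slab2")
```

```text
[ 0.34  0.37 -0.11  1.1   0.    0.48]
tcp [535.9 187.6 126.3] yaw 171.62 t 19.2
slab2 0.96 [  0. 259.  45.  55.] world [605.  -89.9] 92.5 41.4 -41.9 tool dx,dy [-108.8 -264.5] dtoolz 33.5 [149.  86.  39.]
slab2 0.89 [32.  2. 99. 95.] world [384.   62.7] 84.5 42.9 16.0 tool dx,dy [ 132.1 -145.7] dtoolz -24.4 [206. 128. 165.]
slab2 0.76 [381.   2.  55.  75.] world [418.8 341.1] 59.0 42.9 5.5 tool dx,dy [138.2 134.8] dtoolz -13.9 [85. 44. 23.]
slab2 0.76 [198.   2.  80. 112.] world [411.8 193.5] 97.3 40.2 11.8 tool dx,dy [123.6 -12.3] dtoolz -20.2 [54. 28. 15.]
slab2 0.72 [235. 128.  43. 121.] world [539.6 191.5] 121.5 40.9 -9.4 tool dx,dy [-3.1  4.4] dtoolz 1.0 [103.  59.  28.]
```

Call:
step_arm([
  [-0.3,0.38,3.5,0,0,0.7,-0.25],
  [0,0,3.5,0,0,0,-0.25],
  [0,0,3,0,0,0,-0.25],
  [0,0,1.2,0,0,0,-0.25],
  [0,0,0.8,0,0,0,-0.25],
  [0,0,0.4,0,0,0,-0.25],
  [0,0,0.2,0,0,0,-0.25],
  [0,0,0,0,0,0,-0.25],
  [0,0,0,0,0,0,-0.25],
])

```text
time: 20.05
tool_pos: [0.5408, 0.1915, 0.0022]
ee_rot: [0.078, 0.997, 0.0, 0.001]
force: [-1.4, 0.1, 0.2]
grip_width: 0.0535
gripper_force: 0.0
```

Call:
step_arm([
  [0,0,0,0,0,0,1],
  [0,0,0,0,0,0,1],
  [0,0,0,0,0,0,1],
  [0,0,0,0,0,0,1],
  [0,0,0,0,0,0,1],
])

```text
time: 20.47
tool_pos: [0.5408, 0.1915, 0.0025]
ee_rot: [0.077, 0.997, 0.001, 0.001]
force: [-0.1, 0.1, 5.4]
grip_width: 0.0382
gripper_force: 39.8
```

Call:
step_arm([
  [0,0,-1,0,0,0,1],
  [0,0,-3,0,0,0,1],
  [0,0,-4,0,0,6.9,1],
  [0,0,-4,0,0,6.9,1],
  [0,0,-4,0,0,6.9,1],
  [0,0,0,0,0,6.9,1],
  [0,0,0,0,0,6.9,1],
  [0,0,0,0,0,6.9,1],
  [0,0,0,0,0,6.9,1],
  [0,0,0,0,0,6.9,1],
  [0,0,0,0,0,6.9,1],
  [0,0,0,0,0,6.9,1],
])

```text
time: 21.47
tool_pos: [0.54, 0.1912, 0.1624]
ee_rot: [0.631, 0.776, 0.0, 0.0]
force: [0.2, 0.1, -0.9]
grip_width: 0.0381
gripper_force: 40.5
```

Call:
step_arm([
  [0,0,0,0,0,6.9,1],
  [-2.08,0.1,0,0,0,0,1],
  [-3.1,0.18,0,0,0,0,1],
  [-3.2,0.18,0,0,0,0,1],
  [-3.25,0.18,0,0,0,0,1],
  [-3.25,0.18,0,0,0,0,1],
  [-3.25,0.19,0,0,0,0,1],
  [-3.25,0.19,0,0,0,0,1],
  [-3.25,0.19,0,0,0,0,1],
  [0,0,0,0,0,0,1],
  [0,0,0,0,0,0,1],
  [0,0,0,0,0,0,1],
])

```text
time: 22.47
tool_pos: [0.5762, -0.0528, 0.1618]
ee_rot: [0.674, 0.738, 0.0, 0.0]
force: [-0.8, 0.4, -1.1]
grip_width: 0.038
gripper_force: 40.5
```

Run:
```python
from h import *
im=slabs("slab2",z=.172)
cv2.imwrite("pics/w6.png",im[:,:,::-1])
```

```text
tcp [576.2 -52.8 161.8] yaw 95.19 t 22.4667
slab2 0.72 [214. 132.  79. 192.] world [577.1 -44.8] 111.2 38.8 -85.5 tool dx,dy [7.9 1.6] dtoolz 0.7 [120.  69.  33.]
slab2 0.65 [  0.  25. 116.  68.] world [480.1  34.8] 55.4 18.6 16.4 tool dx,dy [ 95.9 -87.8] dtoolz 78.8 [208. 122. 158.]
slab2 0.6 [234. 134.   0.   2.] world [563.5   9.7] 1.0 0.0 5.2 tool dx,dy [63.4 -7. ] dtoolz 90.0 [96. 54. 25.]
```

Call:
step_arm([
  [-0.25,0,2,0,0,0,1],
  [0,0,2,0,0,0,1],
  [0,0,2,0,0,0,1],
  [0,0,1.2,0,0,0,1],
  [0,0,0.8,0,0,0,1],
  [0,0,0,0,0,0,1],
  [0,0,0,0,0,0,1],
])

```text
time: 23.15
tool_pos: [0.5766, -0.0546, 0.0815]
ee_rot: [0.674, 0.739, -0.0, -0.0]
force: [0.1, 0.0, -1.8]
grip_width: 0.0381
gripper_force: 40.5
```

Call:
step_arm([
  [0,0,0.2,0,0,0,1],
  [0,0,0.2,0,0,0,1],
  [0,0,0,0,0,0,1],
  [0,0,0,0,0,0,1],
])

```text
time: 23.48
tool_pos: [0.5768, -0.0553, 0.0776]
ee_rot: [0.674, 0.739, 0.0, 0.0]
force: [-0.7, 0.7, -0.4]
grip_width: 0.0384
gripper_force: 40.5
```

Call:
step_arm([
  [0,0,0.1,0,0,0,1],
  [0,0,0.1,0,0,0,1],
  [0,0,0,0,0,0,1],
])

```text
time: 23.73
tool_pos: [0.5765, -0.0553, 0.0751]
ee_rot: [0.674, 0.739, -0.0, -0.0]
force: [0.5, -0.2, -0.5]
grip_width: 0.0382
gripper_force: 40.5
```

Call:
step_arm([
  [0,0,0.1,0,0,0,1],
  [0,0,0.1,0,0,0,1],
  [0,0,0,0,0,0,1],
])

```text
time: 23.98
tool_pos: [0.5767, -0.0554, 0.0741]
ee_rot: [0.674, 0.739, 0.0, 0.0]
force: [-4.3, 0.5, 7.8]
grip_width: 0.0386
gripper_force: 41.5
```

Call:
step_arm([
  [0,0,0.1,0,0,0,1],
  [0,0,0,0,0,0,1],
  [0,0,0,0,0,0,1],
])

```text
time: 24.23
tool_pos: [0.5767, -0.0553, 0.074]
ee_rot: [0.674, 0.739, 0.0, 0.001]
force: [-5.4, 0.9, 18.4]
grip_width: 0.0383
gripper_force: 42.5
```

Call:
step_arm([
  [0,0,-0.13,0,0,0,1],
  [0,0,0,0,0,0,1],
  [0,0,0,0,0,0,-0.25],
  [0,0,0,0,0,0,-0.25],
  [0,0,0,0,0,0,-0.25],
  [0,0,0,0,0,0,-0.25],
  [0,0,-1,0,0,0,-0.25],
  [0,0,-3,0,0,0,-0.25],
  [0,0,-4,0,0,0,-0.25],
  [0,0,-4,0,0,0,-0.5],
  [0,0,0,0,0,0,-1],
  [0,0,0,0,0,0,-1],
])

```text
time: 25.23
tool_pos: [0.5781, -0.0555, 0.1968]
ee_rot: [0.674, 0.739, 0.002, 0.002]
force: [-0.9, 0.5, -0.9]
grip_width: 0.0847
gripper_force: 0.0
```

Call:
step_arm([
  [3.22,-1.95,0,0,0,0,-1],
  [3.22,-1.95,0,0,0,0,-1],
  [3.22,-1.95,0,0,0,0,-1],
  [3.22,-1.95,0,0,0,0,-1],
  [3.22,-1.95,0,0,0,0,-1],
  [3.22,-1.95,0,0,0,0,-1],
  [3.22,-1.95,0,0,0,0,-1],
  [3.22,-1.95,0,0,0,0,-1],
  [0,0,1,0,0,-6.9,-1],
  [0,0,1,0,0,-6.9,-1],
  [0,0,1,0,0,-6.9,-1],
  [0,0,1,0,0,-6.9,-1],
])

```text
time: 26.23
tool_pos: [0.3968, 0.1871, 0.1524]
ee_rot: [0.475, 0.88, -0.001, -0.0]
force: [0.2, -0.5, -0.4]
grip_width: 0.0856
gripper_force: 0.0
```

Call:
step_arm([
  [0,0,1,0,0,-6.9,-1],
  [0,0,1,0,0,-6.9,-1],
  [0,0,1,0,0,-6.9,-1],
  [0,0,0,0,0,-6.9,-1],
  [0,0,0,0,0,-6.9,-1],
  [0,0,0,0,0,-6.9,-1],
  [0,0,0,0,0,-6.9,-1],
  [0,0,0,0,0,-6.9,-1],
  [0,0,0,0,0,-6.9,-1],
  [0,0,0,0,0,-6.6,-1],
  [0,0,0,0,0,0,-1],
  [0,0,0,0,0,0,-1],
])

```text
time: 27.23
tool_pos: [0.3972, 0.1868, 0.123]
ee_rot: [-0.099, 0.995, -0.0, -0.001]
force: [-0.4, 0.1, -0.9]
grip_width: 0.0856
gripper_force: 0.0
```

Run:
```python
from h import *
im=slabs("slab2")
cw=cam("top");im=save("top","t6.png")
for m in ctrl.masks_of("top","slab1"): print(round(m["confidence"],2),rect(m["region"],cw,.008),im[m["region"]].mean(0).round())
```

```text
tcp [397.2 186.8 123. ] yaw 191.32 t 27.2333
slab2 0.97 [368. 147.  72. 118.] world [387.5 338.1] 119.3 43.1 5.1 tool dx,dy [-20.2 150.3] dtoolz 6.2 [85. 43. 22.]
slab2 0.89 [306.  10. 150.  57.] world [245.2 264.1] 120.3 40.8 -77.7 tool dx,dy [133.9 105.7] dtoolz 89.0 [134.  55. 177.]
slab2 0.7 [ 87.  60.  75. 134.] world [364.4  57.1] 119.6 43.4 15.6 tool dx,dy [  57.6 -120.7] dtoolz -4.3 [214. 141. 181.]
slab2 0.55 [239. 135.  38. 112.] world [400.5 190.7] 119.7 39.3 12.4 tool dx,dy [-4.   3.2] dtoolz -1.1 [52. 27. 14.]
0.92 (array([296.5, 486.3]), 121.3, 45.4, 18.8) [138. 109. 126.]
0.83 (array([364.5,  54. ]), 125.0, 46.0, 13.8) [140. 120. 133.]
0.6 (array([235.7, 302.2]), 38.5, 36.5, 11.7) [107.  61. 128.]
0.57 (array([358.2, 348. ]), 67.9, 19.9, 22.5) [74. 49. 33.]
0.56 (array([586.6, -61. ]), 124.2, 38.9, -85.5) [119.  79.  47.]
```

Call:
step_arm([
  [-0.38,0.32,3.5,0,0,-0.9,-0.25],
  [0,0,3.5,0,0,0,-0.25],
  [0,0,3,0,0,0,-0.25],
  [0,0,1.2,0,0,0,-0.25],
  [0,0,0.7,0,0,0,-0.25],
  [0,0,0.3,0,0,0,-0.25],
  [0,0,0.2,0,0,0,-0.25],
  [0,0,0,0,0,0,-0.25],
  [0,0,0,0,0,0,-0.25],
])

```text
time: 28.18
tool_pos: [0.4016, 0.1913, 0.0004]
ee_rot: [-0.108, 0.994, 0.0, 0.001]
force: [-0.0, -0.4, 0.6]
grip_width: 0.0534
gripper_force: 0.0
```

Call:
step_arm([
  [0,0,0,0,0,0,1],
  [0,0,0,0,0,0,1],
  [0,0,0,0,0,0,1],
  [0,0,0,0,0,0,1],
  [0,0,0,0,0,0,1],
])

```text
time: 28.6
tool_pos: [0.4015, 0.1912, 0.0006]
ee_rot: [-0.108, 0.994, 0.0, 0.001]
force: [-2.0, -0.6, 7.8]
grip_width: 0.0386
gripper_force: 39.5
```

Call:
step_arm([
  [0,0,-1,0,0,0,1],
  [0,0,-3,0,0,0,1],
  [0,0,-4,0,0,6.94,1],
  [0,0,-4,0,0,6.94,1],
  [0,0,-4,0,0,6.94,1],
  [0,0,-1.5,0,0,6.94,1],
  [0,0,0,0,0,6.94,1],
  [0,0,0,0,0,6.94,1],
  [0,0,0,0,0,6.94,1],
  [0,0,0,0,0,6.94,1],
  [0,0,0,0,0,6.94,1],
  [0,0,0,0,0,6.94,1],
])

```text
time: 29.6
tool_pos: [0.4008, 0.1909, 0.1751]
ee_rot: [0.48, 0.877, 0.0, 0.0]
force: [-0.4, 0.5, 0.1]
grip_width: 0.0386
gripper_force: 41.0
```

Call:
step_arm([
  [0,0,0,0,0,6.94,1],
  [0,0,0,0,0,6.94,1],
  [0,0,0,0,0,6.94,1],
  [0,0,0,0,0,6.94,1],
  [0,0,0,0,0,0,1],
])

```text
time: 30.02
tool_pos: [0.4008, 0.1909, 0.175]
ee_rot: [0.676, 0.737, 0.0, 0.0]
force: [0.8, -0.1, -1.3]
grip_width: 0.0384
gripper_force: 41.0
```

Call:
step_arm([
  [-2.4,1.41,0,0,0,0,1],
  [-3.3,1.95,0,0,0,0,1],
  [-3.37,1.98,0,0,0,0,1],
  [-3.37,1.98,0,0,0,0,1],
  [-3.37,1.98,0,0,0,0,1],
  [-3.37,1.99,0,0,0,0,1],
  [-3.37,1.99,0,0,0,0,1],
  [-3.37,1.99,0,0,0,0,1],
  [0,0,0,0,0,0,1],
  [0,0,0,0,0,0,1],
  [0,0,0,0,0,0,1],
])

```text
time: 30.93
tool_pos: [0.5763, -0.0532, 0.1743]
ee_rot: [0.673, 0.739, -0.0, -0.0]
force: [-0.4, -0.1, -1.1]
grip_width: 0.0387
gripper_force: 41.0
```

Run:
```python
from h import *
im=slabs("slab2",z=.183)
cv2.imwrite("pics/w7.png",im[:,:,::-1])
```

```text
tcp [576.3 -53.2 174.3] yaw 95.37 t 30.9333
slab2 0.86 [214. 136.  78. 187.] world [577.  -46.5] 111.3 39.3 -84.8 tool dx,dy [6.6 1.4] dtoolz 0.2 [70. 37. 20.]
slab2 0.46 [230. 130.  47.   5.] world [572.2  10.4] 22.0 2.8 5.3 tool dx,dy [63.7  1.9] dtoolz -89.9 [114.  67.  35.]
slab2 0.27 [154. 107. 143. 251.] world [562.4 -19.8] 80.5 63.0 -84.6 tool dx,dy [ 34.6 -10.7] dtoolz -0.0 [128. 118.  86.]
```

Call:
step_arm([
  [-0.2,0,2,0,0,0,1],
  [0,0,2.5,0,0,0,1],
  [0,0,2,0,0,0,1],
  [0,0,1.2,0,0,0,1],
  [0,0,0.8,0,0,0,1],
  [0,0,0.5,0,0,0,1],
  [0,0,0,0,0,0,1],
  [0,0,0,0,0,0,1],
])

```text
time: 31.7
tool_pos: [0.5771, -0.0548, 0.0852]
ee_rot: [0.674, 0.739, 0.0, 0.0]
force: [-0.4, -0.4, -0.2]
grip_width: 0.0383
gripper_force: 40.9
```

Call:
step_arm([
  [0,0,0.1,0,0,0,1],
  [0,0,0.1,0,0,0,1],
  [0,0,0,0,0,0,1],
  [0,0,0,0,0,0,1],
])

```text
time: 32.03
tool_pos: [0.577, -0.0552, 0.0828]
ee_rot: [0.674, 0.739, 0.0, 0.0]
force: [-0.0, -0.1, -0.6]
grip_width: 0.0387
gripper_force: 40.9
```

Call:
step_arm([
  [0,0,0.1,0,0,0,1],
  [0,0,0.1,0,0,0,1],
  [0,0,0,0,0,0,1],
])

```text
time: 32.28
tool_pos: [0.5769, -0.0552, 0.0804]
ee_rot: [0.674, 0.739, 0.0, -0.0]
force: [0.9, 0.0, -1.0]
grip_width: 0.0384
gripper_force: 41.0
```

Call:
step_arm([
  [0,0,0.1,0,0,0,1],
  [0,0,0,0,0,0,1],
  [0,0,0,0,0,0,1],
])

```text
time: 32.53
tool_pos: [0.5769, -0.0552, 0.0802]
ee_rot: [0.674, 0.739, 0.0, 0.0]
force: [-2.9, 0.6, 7.9]
grip_width: 0.0386
gripper_force: 41.8
```

Call:
step_arm([
  [0,0,0.1,0,0,0,1],
  [0,0,0,0,0,0,1],
  [0,0,0,0,0,0,1],
])

```text
time: 32.78
tool_pos: [0.577, -0.0552, 0.0802]
ee_rot: [0.674, 0.739, 0.0, 0.001]
force: [-5.9, 0.1, 15.9]
grip_width: 0.0386
gripper_force: 42.7
```

Call:
step_arm([
  [0,0,-0.13,0,0,0,1],
  [0,0,0,0,0,0,1],
  [0,0,0,0,0,0,-0.25],
  [0,0,0,0,0,0,-0.25],
  [0,0,0,0,0,0,-0.25],
  [0,0,0,0,0,0,-0.25],
  [0,0,-1,0,0,0,-0.25],
  [0,0,-3,0,0,0,-0.25],
  [0,0,-4,0,0,0,-0.25],
  [0,0,-3.5,0,0,0,-0.5],
  [0,0,0,0,0,0,-1],
  [0,0,0,0,0,0,-1],
])

```text
time: 33.78
tool_pos: [0.5782, -0.0553, 0.1977]
ee_rot: [0.674, 0.739, 0.002, 0.002]
force: [0.2, -0.1, -0.3]
grip_width: 0.0845
gripper_force: 0.0
```

Call:
step_arm([
  [3.4,-1.28,0,0,0,0,-1],
  [3.4,-1.28,0,0,0,0,-1],
  [3.4,-1.28,0,0,0,0,-1],
  [3.4,-1.28,0,0,0,0,-1],
  [3.4,-1.28,0,0,0,0,-1],
  [3.4,-1.28,0,0,0,0,-1],
  [3.4,-1.28,0,0,0,0,-1],
  [3.4,-1.28,0,0,0,0,-1],
  [3.4,-1.28,0,0,0,0,-1],
  [3.4,-1.28,0,0,0,0,-1],
  [3.4,-1.28,0,0,0,0,-1],
  [3.4,-1.28,0,0,0,0,-1],
])

```text
time: 34.78
tool_pos: [0.3848, 0.338, 0.194]
ee_rot: [0.674, 0.739, -0.001, -0.0]
force: [1.6, 0.1, 0.0]
grip_width: 0.0849
gripper_force: 0.0
```

Call:
step_arm([
  [0,0,1,0,0,-6.93,-1],
  [0,0,1,0,0,-6.93,-1],
  [0,0,1,0,0,-6.93,-1],
  [0,0,1,0,0,-6.93,-1],
  [0,0,1,0,0,-6.93,-1],
  [0,0,1,0,0,-6.93,-1],
  [0,0,1,0,0,-6.93,-1],
  [0,0,0,0,0,-6.93,-1],
  [0,0,0,0,0,-6.93,-1],
  [0,0,0,0,0,-6.93,-1],
  [0,0,0,0,0,-6.93,-1],
  [0,0,0,0,0,-6.93,-1],
])

```text
time: 35.78
tool_pos: [0.3858, 0.3364, 0.1238]
ee_rot: [0.011, 1.0, -0.001, -0.001]
force: [0.3, -0.2, -0.9]
grip_width: 0.0853
gripper_force: 0.0
```

Call:
step_arm([
  [0,0,0,0,0,-6.93,-1],
  [0,0,0,0,0,0,-1],
  [0,0,0,0,0,0,-1],
])

```text
time: 36.03
tool_pos: [0.386, 0.3366, 0.1242]
ee_rot: [-0.045, 0.999, -0.0, -0.001]
force: [-0.6, -0.1, -0.6]
grip_width: 0.0858
gripper_force: 0.0
```

Run:
```python
from h import *
im=slabs("slab2")
slabs("caul")
cw=cam("top");im=save("top","t7.png")
for m in ctrl.masks_of("top","slab1"): print(round(m["confidence"],2),rect(m["region"],cw,.008),im[m["region"]].mean(0).round())
```

```text
tcp [386.  336.6 124.2] yaw 185.14 t 36.0333
slab2 0.96 [235. 129.  43. 116.] world [387.3 340. ] 118.1 40.0 4.9 tool dx,dy [-1.6  3.3] dtoolz 0.2 [52. 27. 14.]
slab2 0.65 [398.  34.  56. 146.] world [297.2 487.9] 119.9 45.1 18.8 tool dx,dy [ 74.9 158.6] dtoolz -13.7 [204. 126. 163.]
slab2 0.56 [108.   0. 148.  59.] world [245.7 264.9] 119.7 41.5 -78.2 tool dx,dy [146.1 -58.8] dtoolz 83.3 [ 87.  36. 117.]
slab2 0.54 [  0. 170.  13.  31.] world [403.9  92.3] 30.5 10.4 -9.6 tool dx,dy [   4.  -244.9] dtoolz 14.7 [119.  62.  82.]
tcp [386.2 336.8 124.4] yaw 185.14 t 36.1333
caul 0.71 [216. 260.  48.  65.] world [511.2 331.6] 75.4 40.4 -11.8 tool dx,dy [-124.   -16.3] dtoolz 16.9 [ 25.  64. 129.]
0.92 (array([586.1, -62.1]), 126.4, 42.9, -84.6) [76. 48. 31.]
0.86 (array([364.5,  53.1]), 115.1, 35.4, 16.3) [148. 127. 145.]
0.73 (array([349.2, 332.8]), 43.0, 35.9, 0.7) [56. 39. 28.]
0.69 (array([250.1, 235.7]), 72.1, 41.7, -76.6) [65. 35. 78.]
```

Call:
step_arm([
  [-0.16,0.33,3.5,0,0,0.1,-0.25],
  [0,0,3.5,0,0,0,-0.25],
  [0,0,3,0,0,0,-0.25],
  [0,0,1.2,0,0,0,-0.25],
  [0,0,0.8,0,0,0,-0.25],
  [0,0,0.3,0,0,0,-0.25],
  [0,0,0.1,0,0,0,-0.25],
  [0,0,0,0,0,0,-0.25],
  [0,0,0,0,0,0,-0.25],
])

```text
time: 37.08
tool_pos: [0.3884, 0.3411, 0.0019]
ee_rot: [-0.046, 0.999, 0.001, 0.001]
force: [0.6, -0.0, -0.1]
grip_width: 0.0531
gripper_force: 0.0
```

Call:
step_arm([
  [0,0,0,0,0,0,1],
  [0,0,0,0,0,0,1],
  [0,0,0,0,0,0,1],
  [0,0,0,0,0,0,1],
  [0,0,0,0,0,0,1],
])

```text
time: 37.5
tool_pos: [0.3883, 0.3409, 0.0021]
ee_rot: [-0.046, 0.999, 0.001, 0.001]
force: [-0.4, -1.1, 6.5]
grip_width: 0.0384
gripper_force: 39.6
```

Call:
step_arm([
  [0,0,-1,0,0,0,1],
  [0,0,-3,0,0,0,1],
  [0,0,-4,0,0,6.93,1],
  [0,0,-4,0,0,6.93,1],
  [0,0,-4,0,0,6.93,1],
  [0,0,-2,0,0,6.93,1],
  [0,0,0,0,0,6.93,1],
  [0,0,0,0,0,6.93,1],
  [0,0,0,0,0,6.93,1],
  [0,0,0,0,0,6.93,1],
  [0,0,0,0,0,6.93,1],
  [0,0,0,0,0,6.93,1],
])

```text
time: 38.5
tool_pos: [0.3877, 0.3404, 0.1819]
ee_rot: [0.533, 0.846, 0.0, 0.0]
force: [-0.1, -0.2, -0.9]
grip_width: 0.0383
gripper_force: 40.7
```

Call:
step_arm([
  [0,0,0,0,0,6.93,1],
  [0,0,0,0,0,6.93,1],
  [0,0,0,0,0,6.93,1],
  [0,0,0,0,0,0,1],
])

```text
time: 38.83
tool_pos: [0.3877, 0.3404, 0.1818]
ee_rot: [0.677, 0.736, 0.0, -0.0]
force: [0.5, -0.4, -1.3]
grip_width: 0.0384
gripper_force: 40.7
```

Call:
step_arm([
  [-2.8,1.04,0,0,0,0,1],
  [-3.4,1.26,0,0,0,0,1],
  [-3.5,1.29,0,0,0,0,1],
  [-3.5,1.29,0,0,0,0,1],
  [-3.5,1.29,0,0,0,0,1],
  [-3.5,1.29,0,0,0,0,1],
  [-3.5,1.29,0,0,0,0,1],
  [-3.5,1.29,0,0,0,0,1],
  [-3.5,1.29,0,0,0,0,1],
  [-3.5,1.29,0,0,0,0,1],
  [-3.5,1.29,0,0,0,0,1],
  [-3.44,1.29,0,0,0,0,1],
])

```text
time: 39.83
tool_pos: [0.5766, -0.0576, 0.1816]
ee_rot: [0.673, 0.74, 0.0, 0.0]
force: [1.0, 1.2, -0.3]
grip_width: 0.038
gripper_force: 40.7
```

Call:
step_arm([
  [0,0,0,0,0,0,1],
  [0,0,0,0,0,0,1],
])

```text
time: 40.0
tool_pos: [0.5766, -0.0575, 0.181]
ee_rot: [0.674, 0.738, 0.0, -0.0]
force: [-0.4, 0.5, -1.4]
grip_width: 0.0382
gripper_force: 40.7
```

Run:
```python
from h import *
im=slabs("slab2",z=.188)
```

```text
tcp [576.6 -57.5 181. ] yaw 95.2 t 40.0
slab2 0.84 [  1.  26. 126.  65.] world [483.9  31.6] 52.4 17.9 16.5 tool dx,dy [ 97.1 -84.2] dtoolz 78.7 [220. 136. 174.]
slab2 0.83 [210. 134.  82. 190.] world [577.1 -50.9] 112.4 39.7 -85.0 tool dx,dy [6.5 1.1] dtoolz 0.2 [71. 37. 20.]
slab2 0.71 [230. 125.  44.   8.] world [572.6   7.2] 22.2 4.3 5.1 tool dx,dy [64.8  1.9] dtoolz -89.9 [68. 36. 20.]
```

Call:
step_arm([
  [0.1,0,2,0,0,0,1],
  [0,0,2.5,0,0,0,1],
  [0,0,2,0,0,0,1],
  [0,0,1,0,0,0,1],
  [0,0,0.7,0,0,0,1],
  [0,0,0.4,0,0,0,1],
  [0,0,0,0,0,0,1],
  [0,0,0,0,0,0,1],
])

```text
time: 40.77
tool_pos: [0.5766, -0.0544, 0.0957]
ee_rot: [0.674, 0.738, 0.0, 0.0]
force: [0.7, 0.3, 0.4]
grip_width: 0.0384
gripper_force: 40.7
```

Call:
step_arm([
  [0,0,0.1,0,0,0,1],
  [0,0,0.1,0,0,0,1],
  [0,0,0,0,0,0,1],
  [0,0,0,0,0,0,1],
])

```text
time: 41.1
tool_pos: [0.5762, -0.0547, 0.0931]
ee_rot: [0.675, 0.738, 0.0, 0.0]
force: [-0.0, -0.6, -0.8]
grip_width: 0.0386
gripper_force: 40.7
```

Call:
step_arm([
  [0,0,0.1,0,0,0,1],
  [0,0,0.1,0,0,0,1],
  [0,0,0,0,0,0,1],
])

```text
time: 41.35
tool_pos: [0.576, -0.0546, 0.0906]
ee_rot: [0.675, 0.738, -0.0, -0.0]
force: [-0.3, -0.5, -0.7]
grip_width: 0.0383
gripper_force: 40.7
```

Call:
step_arm([
  [0,0,0.1,0,0,0,1],
  [0,0,0.05,0,0,0,1],
  [0,0,0,0,0,0,1],
  [0,0,0,0,0,0,1],
])

```text
time: 41.68
tool_pos: [0.5762, -0.0546, 0.0897]
ee_rot: [0.675, 0.738, 0.0, 0.0]
force: [-1.7, -0.0, 5.1]
grip_width: 0.0381
gripper_force: 41.3
```

Call:
step_arm([
  [0,0,0.1,0,0,0,1],
  [0,0,0,0,0,0,1],
  [0,0,0,0,0,0,1],
])

```text
time: 41.93
tool_pos: [0.5762, -0.0546, 0.0896]
ee_rot: [0.674, 0.738, 0.0, 0.0]
force: [-4.2, 0.9, 13.8]
grip_width: 0.0381
gripper_force: 42.2
```

Call:
step_arm([
  [0,0,-0.12,0,0,0,1],
  [0,0,0,0,0,0,1],
  [0,0,0,0,0,0,-0.25],
  [0,0,0,0,0,0,-0.25],
  [0,0,0,0,0,0,-0.25],
  [0,0,0,0,0,0,-0.25],
  [0,0,-1,0,0,0,-0.25],
  [0,0,-3,0,0,0,-0.25],
  [0,0,-4,0,0,0,-0.25],
  [0,0,-3.5,0,0,0,-0.5],
  [0,0,0,0,0,0,-1],
  [0,0,0,0,0,0,-1],
])

```text
time: 42.93
tool_pos: [0.5775, -0.0547, 0.2075]
ee_rot: [0.675, 0.738, 0.002, 0.002]
force: [-0.9, 0.8, -1.6]
grip_width: 0.0847
gripper_force: 0.0
```

Run:
```python
from h import *
im=slabs("slab2",z=.0957)
cv2.imwrite("pics/w8.png",im[:,:,::-1])
```

```text
tcp [577.5 -54.7 207.5] yaw 95.17 t 42.9333
slab2 0.86 [231. 126.  41. 121.] world [577.1 -52.3] 117.7 39.8 -84.9 tool dx,dy [ 2.5 -0.1] dtoolz 0.1 [66. 35. 18.]
slab2 0.75 [ 19.  37. 114.  57.] world [419.8  45.4] 90.9 31.1 15.7 tool dx,dy [ 113.9 -148. ] dtoolz 79.5 [203. 119. 153.]
```

View pics/w8.png

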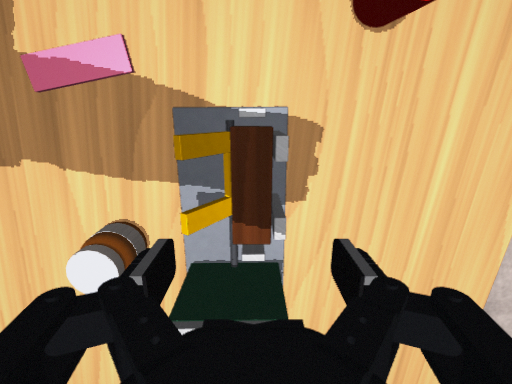

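Call:
step_arm([
  [3.7,-0.07,0,0,0,0,-1],
  [3.7,-0.07,0,0,0,0,-1],
  [3.7,-0.07,0,0,0,0,-1],
  [3.7,-0.07,0,0,0,0,-1],
  [3.7,-0.07,0,0,0,0,-1],
  [3.7,-0.07,0,0,0,0,-1],
  [3.7,-0.07,0,0,0,0,-1],
  [3.7,-0.07,0,0,0,0,-1],
  [3.7,-0.07,0,0,0,0,-1],
  [3.7,-0.07,0,0,0,0,-1],
  [0,0,2,0,0,-6.75,-1],
  [0,0,2,0,0,-6.75,-1],
])

```text
time: 44.03
tool_pos: [0.535, 0.3156, 0.163]
ee_rot: [0.58, 0.815, -0.0, -0.0]
force: [0.6, -0.4, -0.6]
grip_width: 0.0856
gripper_force: 0.0
```

Call:
step_arm([
  [0,0,1.5,0,0,-6.75,-1],
  [0,0,0,0,0,-6.75,-1],
  [0,0,0,0,0,-6.75,-1],
  [0,0,0,0,0,-6.75,-1],
  [0,0,0,0,0,-6.75,-1],
  [0,0,0,0,0,-6.75,-1],
  [0,0,0,0,0,-6.75,-1],
  [0,0,0,0,0,-6.75,-1],
  [0,0,0,0,0,-6.75,-1],
  [0,0,0,0,0,0,-1],
  [0,0,0,0,0,0,-1],
])

```text
time: 44.95
tool_pos: [0.5351, 0.3129, 0.1483]
ee_rot: [0.094, 0.996, -0.001, -0.001]
force: [-0.1, 0.1, -0.4]
grip_width: 0.0853
gripper_force: 0.0
```

Run:
```python
from h import *
im=slabs("caul")
cv2.imwrite("pics/w9.png",im[:,:,::-1])
```

```text
tcp [535.1 312.9 148.3] yaw 169.21 t 44.95
caul 0.57 [246. 121.  43. 113.] world [536.6 326.6] 119.7 40.1 -11.9 tool dx,dy [ 1.1 13.7] dtoolz 1.1 [18. 43. 87.]
caul 0.24 [  0. 215.  40.  84.] world [578.4  25.5] 109.2 46.2 -25.2 tool dx,dy [ -96.3 -274.2] dtoolz 14.4 [66. 67. 71.]
```

View pics/w9.png

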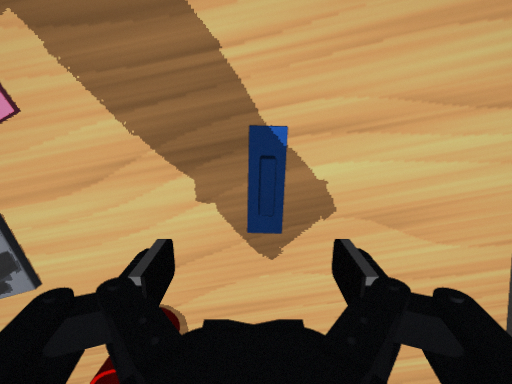

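The pile is square in the pocket, with the top slab centred at (252,185). The caul is at (268,178) with its bar along its middle. I grasp the bar.

Call:
step_arm([
  [0.1,1.37,3.5,0,0,1,-0.25],
  [0,0,3.5,0,0,0,-0.25],
  [0,0,3.5,0,0,0,-0.25],
  [0,0,1.5,0,0,0,-0.25],
  [0,0,1,0,0,0,-0.25],
  [0,0,0.6,0,0,0,-0.25],
  [0,0,0,0,0,0,-0.25],
  [0,0,0,0,0,0,-0.25],
])

```text
time: 45.72
tool_pos: [0.5379, 0.3273, 0.0144]
ee_rot: [0.101, 0.995, 0.0, 0.0]
force: [0.6, 0.1, -0.5]
grip_width: 0.0537
gripper_force: 0.0
```

Call:
step_arm([
  [0,0,0,0,0,0,1],
  [0,0,0,0,0,0,1],
  [0,0,0,0,0,0,1],
  [0,0,0,0,0,0,1],
  [0,0,0,0,0,0,1],
  [0,0,0,0,0,0,1],
  [0,0,0,0,0,0,1],
  [0,0,0,0,0,0,1],
], grip_force=60)

```text
time: 46.38
tool_pos: [0.538, 0.3273, 0.0148]
ee_rot: [0.101, 0.995, 0.001, 0.001]
force: [-0.4, -0.3, 6.0]
grip_width: 0.0149
gripper_force: 59.8
```

Call:
step_arm([
  [0,0,-1,0,0,0,1],
  [0,0,-3,0,0,0,1],
  [0,0,-4,0,0,6.65,1],
  [0,0,-4,0,0,6.65,1],
  [0,0,-4,0,0,6.65,1],
  [0,0,-2.5,0,0,6.65,1],
  [0,0,0,0,0,6.65,1],
  [0,0,0,0,0,6.65,1],
  [0,0,0,0,0,6.65,1],
  [0,0,0,0,0,6.65,1],
  [0,0,0,0,0,6.65,1],
  [0,0,0,0,0,6.65,1],
])

```text
time: 47.38
tool_pos: [0.537, 0.3267, 0.199]
ee_rot: [0.632, 0.775, -0.0, -0.0]
force: [-0.1, -0.7, -3.5]
grip_width: 0.0144
gripper_force: 59.0
```

Call:
step_arm([
  [0,0,0,0,0,6.65,1],
  [0,0,0,0,0,0,1],
  [-2.5,0.04,0,0,0,0,1],
  [-3.5,0.04,0,0,0,0,1],
  [-3.6,0.04,0,0,0,0,1],
  [-3.6,0.04,0,0,0,0,1],
  [-3.6,0.04,0,0,0,0,1],
  [-3.6,0.04,0,0,0,0,1],
  [-3.6,0.04,0,0,0,0,1],
  [-3.6,0.04,0,0,0,0,1],
  [-3.6,0.04,0,0,0,0,1],
  [-3.6,0.04,0,0,0,0,1],
])

```text
time: 48.38
tool_pos: [0.5729, -0.021, 0.199]
ee_rot: [0.672, 0.74, 0.0, 0.0]
force: [0.0, 0.1, -3.7]
grip_width: 0.0149
gripper_force: 59.0
```

Call:
step_arm([
  [-3.4,0.04,0,0,0,0,1],
  [0,0,0,0,0,0,1],
  [0,0,0,0,0,0,1],
  [0,0,0,0,0,0,1],
])

```text
time: 48.72
tool_pos: [0.5765, -0.0531, 0.1986]
ee_rot: [0.673, 0.739, 0.0, -0.0]
force: [-0.0, 0.4, -3.9]
grip_width: 0.0146
gripper_force: 59.0
```

Run:
```python
from h import *
im=slabs("caul",z=.192)
cv2.imwrite("pics/w10.png",im[:,:,::-1])
```

```text
tcp [576.5 -53.1 198.6] yaw 95.36 t 48.7167
caul 0.87 [219. 131.  70. 184.] world [577.8 -50. ] 118.6 40.2 -84.7 tool dx,dy [3.  1.6] dtoolz 0.1 [ 22.  54. 110.]
```

View pics/w10.png

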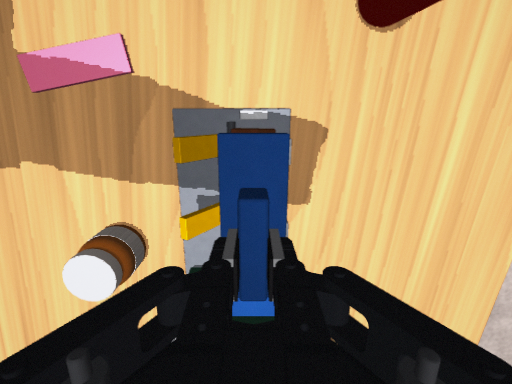

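The caul is level and square over the pile (plate spans 219-289). I lower it and feel for contact.

Call:
step_arm([
  [-0.2,0,2,0,0,0,1],
  [0,0,2,0,0,0,1],
  [0,0,2,0,0,0,1],
  [0,0,1.2,0,0,0,1],
  [0,0,0.7,0,0,0,1],
  [0,0,0.4,0,0,0,1],
  [0,0,0,0,0,0,1],
  [0,0,0,0,0,0,1],
])

```text
time: 49.48
tool_pos: [0.5774, -0.0546, 0.1162]
ee_rot: [0.674, 0.739, 0.0, 0.0]
force: [0.3, 0.5, -3.6]
grip_width: 0.0148
gripper_force: 59.0
```

Call:
step_arm([
  [0,0,0.1,0,0,0,1],
  [0,0,0.1,0,0,0,1],
  [0,0,0,0,0,0,1],
  [0,0,0,0,0,0,1],
])

```text
time: 49.82
tool_pos: [0.5771, -0.0551, 0.1138]
ee_rot: [0.674, 0.739, 0.0, 0.0]
force: [0.5, -0.5, -3.2]
grip_width: 0.0144
gripper_force: 59.0
```

Call:
step_arm([
  [0,0,0.1,0,0,0,1],
  [0,0,0.1,0,0,0,1],
  [0,0,0,0,0,0,1],
])

```text
time: 50.07
tool_pos: [0.5769, -0.0551, 0.1113]
ee_rot: [0.674, 0.739, -0.0, -0.0]
force: [-0.3, -0.8, -3.7]
grip_width: 0.0144
gripper_force: 59.0
```

Call:
step_arm([
  [0,0,0.1,0,0,0,1],
  [0,0,0.05,0,0,0,1],
  [0,0,0,0,0,0,1],
  [0,0,0,0,0,0,1],
])

```text
time: 50.4
tool_pos: [0.5771, -0.0551, 0.1104]
ee_rot: [0.674, 0.739, 0.0, 0.0]
force: [-2.1, 0.5, 3.3]
grip_width: 0.0146
gripper_force: 59.8
```

Call:
step_arm([
  [0,0,0.1,0,0,0,1],
  [0,0,0,0,0,0,1],
  [0,0,0,0,0,0,1],
])

```text
time: 50.65
tool_pos: [0.5771, -0.0551, 0.1104]
ee_rot: [0.674, 0.739, 0.0, 0.001]
force: [-5.1, 0.5, 12.9]
grip_width: 0.0144
gripper_force: 61.2
```

Call:
step_arm([
  [0,0,-0.12,0,0,0,1],
  [0,0,0,0,0,0,1],
  [0,0,0,0,0,0,-0.25],
  [0,0,0,0,0,0,-0.25],
  [0,0,0,0,0,0,-0.25],
  [0,0,0,0,0,0,-0.25],
  [0,0,0,0,0,0,-0.25],
  [0,0,0,0,0,0,-0.25],
  [0,0,-1,0,0,0,-0.25],
  [0,0,-4,0,0,0,-0.25],
  [0,0,-4,0,0,0,-1],
  [0,0,-4,0,0,0,-1],
])

```text
time: 51.65
tool_pos: [0.5764, -0.055, 0.2423]
ee_rot: [0.674, 0.739, -0.0, -0.0]
force: [2.0, -0.7, -0.3]
grip_width: 0.0757
gripper_force: 0.0
```

Call:
step_arm([
  [-3.66,-1.48,0,0,0,0,-1],
  [-3.66,-1.48,0,0,0,0,-1],
  [-3.66,-1.48,0,0,0,0,-1],
  [-3.66,-1.48,0,0,0,0,-1],
  [-3.66,-1.48,0,0,0,0,-1],
  [0,0,0,0,0,0,-1],
  [0,0,0,0,0,0,-1],
])

```text
time: 52.23
tool_pos: [0.5193, -0.2461, 0.2409]
ee_rot: [0.675, 0.738, 0.0, 0.0]
force: [-0.6, 1.0, -0.1]
grip_width: 0.0855
gripper_force: 0.0
```

Run:
```python
from h import *
im=slabs("caul",z=.1036)
cv2.imwrite("pics/w11.png",im[:,:,::-1])
cw=cam("wrist")
for m in ctrl.masks_of("wrist","knob"): print(m["confidence"],m["box"])
print(proj(cw,[.5217,-.2441,.177]))
```

```text
tcp [ 519.3 -246.1  240.9] yaw 95.05 t 52.2333
caul 0.6 [312.   0.  46.  56.] world [581.1 -91.7] 43.2 41.0 -85.2 tool dx,dy [148.4  75.1] dtoolz 0.2 [ 26.  69. 140.]
0.67 [230.3, 159.3, 62.5, 63.4]
0.39 [305.0, 11.4, 2.2, 53.6]
[252.98417254 207.5228896 ]
```

View pics/w11.png

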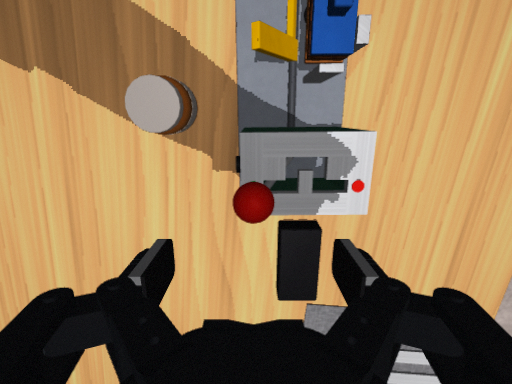

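The caul rests on the pile with its handle up, and the knob at (253,202) is still at the open end. I grip the knob.

Call:
step_arm([
  [0.25,0.1,3.5,0,0,0,-1],
  [0,0,3.5,0,0,0,-1],
  [0,0,1.5,0,0,0,-1],
  [0,0,0.6,0,0,0,-1],
  [0,0,0,0,0,0,1],
  [0,0,0,0,0,0,1],
  [0,0,0,0,0,0,1],
  [0,0,0,0,0,0,1],
  [0,0,0,0,0,0,1],
  [0,0,0,0,0,0,1],
  [0,0,0,0,0,0,1],
  [0,0,0,0,0,0,1],
], grip_force=40)

```text
time: 53.38
tool_pos: [0.5215, -0.2419, 0.1507]
ee_rot: [0.674, 0.739, 0.0, 0.001]
force: [-0.9, -0.5, 4.0]
grip_width: 0.032
gripper_force: 39.1
```

Call:
step_arm([
  [-0.1,0.73,-0.19,0,0,0,1],
  [-0.1,0.73,-0.17,0,0,0,1],
  [0,0.73,-0.15,0,0,0,1],
  [0,0.73,-0.11,0,0,0,1],
  [0,0,0,0,0,0,1],
  [0,0,0,0,0,0,1],
])

```text
time: 53.88
tool_pos: [0.5504, -0.2413, 0.1565]
ee_rot: [0.674, 0.739, -0.0, 0.001]
force: [-4.0, -1.4, 7.4]
grip_width: 0.032
gripper_force: 41.4
```

Call:
step_arm([
  [0.82,0,-0.04,0,0,0,1],
  [0.81,0,-0.03,0,0,0,1],
  [0.82,0,0.03,0,0,0,1],
  [0.81,0,0.04,0,0,0,1],
  [0,0,0,0,0,0,1],
  [0,0,0,0,0,0,1],
])

```text
time: 54.38
tool_pos: [0.5474, -0.2077, 0.1557]
ee_rot: [0.674, 0.739, 0.0, 0.0]
force: [-0.5, 0.2, 4.5]
grip_width: 0.0318
gripper_force: 41.5
```

Call:
step_arm([
  [0,0.96,-0.06,0,0,0,1],
  [0,0.97,-0.05,0,0,0,1],
  [0,0.96,0.05,0,0,0,1],
  [0,0.97,0.06,0,0,0,1],
  [0,0,0,0,0,0,1],
  [0,0,0,0,0,0,1],
])

```text
time: 54.88
tool_pos: [0.586, -0.2048, 0.1548]
ee_rot: [0.674, 0.739, -0.0, -0.0]
force: [-2.2, -1.2, 1.5]
grip_width: 0.0319
gripper_force: 41.8
```

Call:
step_arm([
  [-0.84,0,-0.04,0,0,0,1],
  [-0.84,0,-0.03,0,0,0,1],
  [-0.84,0,0.03,0,0,0,1],
  [-0.84,0,0.04,0,0,0,1],
  [0,0,0,0,0,0,1],
  [0,0,0,0,0,0,1],
])

```text
time: 55.38
tool_pos: [0.5887, -0.2393, 0.1553]
ee_rot: [0.674, 0.738, 0.0, 0.0]
force: [-0.6, 0.4, -1.0]
grip_width: 0.0323
gripper_force: 41.8
```

Call:
step_arm([
  [0.03,0.73,0.11,0,0,0,1],
  [0.03,0.73,0.15,0,0,0,1],
  [0,0.73,0.17,0,0,0,1],
  [0,0.73,0.19,0,0,0,1],
  [0,0,0,0,0,0,1],
  [0,0,0,0,0,0,1],
])

```text
time: 55.88
tool_pos: [0.6188, -0.235, 0.1494]
ee_rot: [0.674, 0.739, -0.0, 0.001]
force: [-1.2, -1.6, 3.9]
grip_width: 0.032
gripper_force: 41.7
```

Call:
step_arm([
  [0,0.2,0.05,0,0,0,1],
  [0,0,0,0,0,0,1],
  [0,0,0,0,0,0,1],
])

```text
time: 56.13
tool_pos: [0.6194, -0.2349, 0.1491]
ee_rot: [0.674, 0.739, -0.001, -0.0]
force: [-5.4, -2.5, 6.3]
grip_width: 0.0321
gripper_force: 42.0
```

Call:
step_arm([
  [0,0.2,0.05,0,0,0,1],
  [0,0.1,0,0,0,0,1],
  [0,0,0,0,0,0,1],
  [0,0,0,0,0,0,1],
])

```text
time: 56.47
tool_pos: [0.6201, -0.2348, 0.1488]
ee_rot: [0.674, 0.739, -0.002, -0.001]
force: [-14.5, -2.4, 12.9]
grip_width: 0.032
gripper_force: 42.4
```

Call:
step_arm([
  [0,-0.3,-0.1,0,0,0,1],
  [0,0,0,0,0,0,1],
  [0,0,0,0,0,0,-1],
  [0,0,0,0,0,0,-1],
  [0,0,0,0,0,0,-1],
  [0,0,0,0,0,0,-1],
  [0,0,0,0,0,0,-1],
  [0,0,-2,0,0,0,-1],
  [0,0,-4,0,0,0,-1],
  [0,0,-4,0,0,0,-1],
  [0,0,-4,0,0,0,-1],
  [0,0,-4,0,0,0,-1],
])

```text
time: 57.47
tool_pos: [0.6194, -0.2345, 0.3312]
ee_rot: [0.674, 0.739, 0.0, 0.0]
force: [1.8, -0.3, -0.3]
grip_width: 0.0853
gripper_force: 0.0
```

Call:
step_arm([
  [0,-0.5,-2,0,0,0,-1],
  [0,0,0,0,0,0,-1],
  [0,0,0,0,0,0,-1],
])

```text
time: 57.72
tool_pos: [0.6153, -0.2355, 0.3505]
ee_rot: [0.674, 0.739, 0.001, 0.001]
force: [0.8, -0.9, -0.7]
grip_width: 0.0854
gripper_force: 0.0
```

Run:
```python
from h import *
im=slabs("caul",z=.1036)
cv2.imwrite("pics/w12.png",im[:,:,::-1])
cw=cam("wrist")
for m in ctrl.masks_of("wrist","knob"): print(m["confidence"],m["box"])
print(proj(cw,[.6183,-.2354,.177]))
```

```text
tcp [ 615.3 -235.5  350.5] yaw 95.27 t 57.7167
caul 0.55 [220.   0.  30.  76.] world [579.9 -71.4] 84.3 40.0 -84.9 tool dx,dy [166.6 -20.2] dtoolz 0.2 [ 29.  74. 149.]
0.59 [224.1, 149.7, 47.9, 38.5]
[254.86878863 178.39567885]
```

View pics/w12.png

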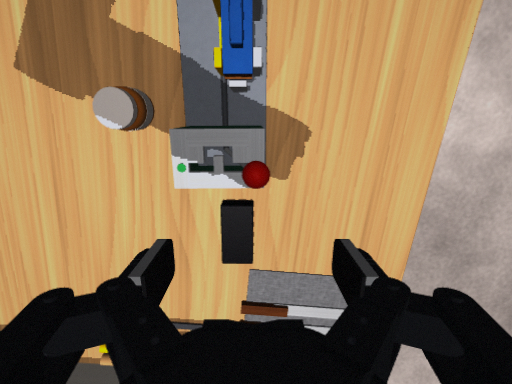

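The knob at (256,174) is fully home at the red end, the jaw is upright, and the caul is square on the pile at (237,40).

```bash
python3 -c "
from plant import ctrl
print(ctrl.sign_off())"
```

```text
the job is handed in; nothing more can be done
None
```

The job is handed in: the jig was opened, all four slabs and then the caul (handle up) were each felt down onto the pile, and the lever was worked back fully home with the jaw upright against the pile; I never touched the cup, stone, jar or look-alikes.

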